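# Clamp the culture flasks on the shaker

### The arm

A 6-joint arm with a two-finger parallel gripper is mounted at the origin on the work surface. World frame = base frame: x ahead of the robot, y to its left, z up, the work surface at z = 0. Lengths are in m, angles in rad, forces in N, time in s.
With the tool pointing down it reaches from about 0.275 to 1 m from the base axis. Payload 8.4 kg.
Tool frame: the origin (TCP) lies at the very end of the fingers, on their centre line; the grasp point (between the pads) lies 19 mm behind it (robot.pinch_z is the distance from the TCP to the grasp point, in m); z points along the fingers, y is the direction in which the jaws open and shut (so a half turn about z gives the same grasp; the last joint's range is limited). The gripper opens to 85 mm and grips with 20 to 120 N. Pads are 22 mm wide; open, the fingers measure 114 mm over their backs; the gripper's body (76 mm by 85 mm) begins 54 mm behind the grasp point. The pads swing forward as they close: fully open they stand 13 mm farther back than shut.
Start: joints at [1.175, 0.353, 1.633, -0, 1.155, -0.002], TCP at [0.24, 0.577, 0.201] pointing down, gripper open.
Joint ranges: [-2.63, 2.63], [-0.92, 2.1], [0.06, 2.66], [-1.3, 4.44], [0, 2.69], [-3.02, 3.02]. Speed limits (rad/s): [2.22, 2.22, 2.79, 3.14, 3.14, 3.14].

### API

Orientations are given as [roll, pitch, yaw] about the fixed x, y, z axes, in that order (R = Rz(yaw) Ry(pitch) Rx(roll)).
In Python, from station import robot, eyes, ticket gives the robot as it stands.
- The arm moves only by the tool step_arm, never from a script. Its argument "rows" is a list of rows, each a list of 2 entries, a list of its own where there are three numbers: the shift along the tool's x, y, z in units of 50 mm (1.0 is 50 mm), then the turn about the tool's z in units of 5 degrees (1.0 is 5 degrees). In form: [[[x, y, z], roll], ...]. A call has 1 to 5 rows; each row is the pose to reach, as a shift and turn from the pose measured when the call began, along the tool's axes at that moment; what a row does not reach only later rows make up. A row lasts 1/10 s, in which the tool goes at most 50 mm and 8.59 degrees, less where a joint would pass 70% of its speed; a pose out of reach is approached as far as the arm can. A call with a gripper value outside its range is refused whole. "claw" is the opening, from 0 (shut) to 1 (fully open), set as the call begins (left out, the last holds). The fingers move at their own pace and stop on an object; the grip force is fixed at half the most. Time passes only in rows, so rows that repeat a pose let the fingers close. It gives the time, the measured TCP pose, the force and the opening at its end, in the units of the state.
- robot.get_state(): the state, without advancing time (a new reading comes with each control period).
- eyes.grab_frame(name): name is "side" or "top"; returns (picture, depth): 400x640x3 uint8, red, green, blue; 400x640 float32, m along the optical axis (not along the pixel's ray), 0 where there is no reading.
- eyes.calibration(name): a dict with "camera_matrix" (3x3 intrinsics, pixels), "R" (3x3) and "t" (3): a world point X has camera coordinates R X + t. Camera axes: x right, y down, z forward; pixel columns grow to the right and rows downward; lengths in m; the calibration is good to about 2 mm. A picture is of the moment at which its call begins. calibration takes no time and is no camera call.
- ticket.finish_job(): hands the job in, once; it reports no verdict.
The state is a dict: "clock": time; "joint_pos": joint angles; "qd": joint speeds; "joint_efforts": joint torques, N m; "tool_pos": TCP position; "eef_rot": TCP orientation; "ft_force": force on the tool from outside, world axes, zero at the start; "ft_torque": the same for the moment, N m; "gripper_width": finger opening in m.
Only numpy, scipy, OpenCV 4.12 (cv2) and the standard library are available. Lean on these libraries where they do the work, as an engineer would, in place of code of your own. Each camera call takes 0.05 s, during which the arm holds its last target. There are 200 camera calls.

### The job

Get the amber culture flasks ready for shaking: fish out the one that slid under the clear riser with the flat reach hook and lay the hook back down flat on the bench, clear of the riser. Lay every flask flat on the shaker's mat, lengthwise between the back stop and the clamp bar, slide the bar up until it holds them snugly against the stop, then turn its knurled thumbscrew clockwise until it seats, stopping as soon as the resistance rises so that it is not overtightened; leave the other things on the bench where they are.

Things in the scene. Friction and masses are not known exactly. Their poses are not given: they have to be found in the camera images.
- shaker: Cream low-profile orbital shaker with an aluminium platform, fixed. Origin: centre of its underside, on the bench; x points from the clamp bar to the back stop, z up. The platform is 240 mm along x and 300 mm along y, with a dark rubber mat whose top is 75 mm above the bench, a T-slot along the middle, and 4 mm side lips (inner faces at y = +-146 mm, 8 mm above the mat).
- mat_centre (a point): Middle of the mat's top surface (75 mm above the bench), axes as the shaker. The back stop is a bar across the whole platform at +x, 22 mm high above the mat, its rubber face at x = +100 mm. The flasks, 100 mm long, go between it and the clamp bar: clamped, a flask's middle is at x = +50 mm; there is room for four side by side 68 mm apart at y = -102, -34, 34, 102 mm.
- clamp_bar (a joint): Clamp bar, 33 mm deep, 284 mm long across the platform, 22 mm high above the mat, sliding along the T-slot toward the back stop. Value in m: 0 = fully back (its rubber face 155 mm from the stop's face); grows toward the stop; 0.055 = its face 100 mm from the stop. Sliding friction about 3 N, stays where it is left; it starts between 0 and 0.02. It is pushed by the thumbscrew's head, which it carries, or by its rear side.
- bar_face (a point): Middle of the clamp bar's rubber front face (toward the stop), 12 mm above the mat; axes as the shaker.
- thumbscrew (a joint): Black knurled thumbscrew standing upright in the middle of the clamp bar, that locks the bar. Value in rad, grows clockwise seen from above; it starts between 0 and 2. It turns against a steady friction of about 0.08 N m and seats somewhere between 3.5 and 4.5; from there the resistance climbs by 1.2 N m per rad. Stop by 0.3 N m or so; more than 0.5 N m (0.35 rad past the first resistance) is overtightened. When let go it springs back to near its seat and stays.
- screw_head (a point): On the axis of the thumbscrew, 46 mm above the mat (121 mm above the bench): where to grip. The head is a cylinder 33 mm across and 26 mm high, from 30 to 56 mm above the mat; its axis lies 17 mm behind the bar's front face. Turns with the screw.
- riser: Low clear acrylic riser shelf, fixed. Origin: middle of its front edge, at bench height; x points inward from the front edge (away from the robot), y along the edge, z up. Board 200 mm deep (x 0 to 200), 280 mm wide (y -140 to 140), underside 45 mm and top 51 mm above the bench; steel legs 14 mm thick in the four corners, axes 8 mm in from the edges; open on all sides.
- lost_flask_mid (a point): Amber culture flask, the one that slid under the riser at the start. Always present. 100 mm long (x, blue cap toward +x), 42 mm wide (y), 24 mm thick (z), about 70 g, lying flat. Point: its centre, 12 mm above what it lies on. The body is 74 mm long (x -50 to 24), the blue cap with its neck, 23 mm thick, makes up the rest (x 24 to 50) and can be gripped too.
- flask1_mid (a point): Amber culture flask 1 on the bench between riser and shaker, the same make, size and point as the lost flask; may be absent (None).
- flask2_mid (a point): Amber culture flask 2 on the bench between riser and shaker, the same make, size and point as the lost flask; may be absent (None).
- flask3_mid (a point): Amber culture flask 3 on the bench between riser and shaker, the same make, size and point as the lost flask; may be absent (None).
- hook_handle (a point): Flat reach hook: red plastic handle 90 mm long (x), 22 mm wide (y), top 35 mm above the hook's underside. Point: middle of the handle, 20 mm above the underside. A flat steel strip 20 mm wide and 5 mm thick on the underside runs along x to 172 mm in front of this point; across its end stands a toe on edge, 4 mm thick and 18 mm high, that sticks out to -y (x 168 to 172 mm, y 10 to -60 mm). About 130 g. Lies on the bench at the start.
- hook_toe (a point): Middle of the part of the hook's toe that sticks out sideways, on its inner face (168 mm ahead of the handle point, 35 mm to -y), 9 mm above the underside.
- reagent_bottle: Bystander: white bottle with a yellow label and blue cap, 64 mm thick, 130 mm high; origin centre of its underside. Leave it.
- slide_box: Bystander: green slide box 90 x 35 x 30 mm on the back of the riser; origin centre of its underside. Leave it.
- tip_box: Bystander: orange tip box 85 x 115 x 62 mm on the bench; origin centre of its underside. Leave it.

How it is judged:
By the outcome, as a careful person would: the job done as asked, in the order asked, and still so for the second after the job is handed in, with the robot touching nothing.
Of flask1, flask2, flask3 only 2 to 3 are there at a start; the rules pass over those that are not, and their reading is None.
At some moment in a run one of flask1, flask2, flask3 may be knocked a few centimetres aside while the robot is not near it.
Once in a run the grip may slacken for a moment while it holds something.
It also fails if it takes over 210 s, if anything falls off the work surface, if the arm or the gripper's body presses on something with over 40 N, if the wrist force passes 120 N, or if a joint passes its speed limit or range.

## Working session

There is one attempt and no reset: what is moved stays moved. The work goes in short steps, Python scripts to look and compute and a tool call to move; the robot and the scene stay as the last step left them, time stands still between calls to the robot, and variables do not carry over. Pictures are saved under pics/ and viewed, about 12 in all and at most 16, crops included, and the job is handed in when it is done.

Besides the shell and the picture viewer there is one more tool, called as name(argument=value, ...), one argument or row to a line, values as JSON. step_arm: Moves the arm, as the interface text tells. Its arguments: {"type":"object","properties":{"rows":{"type":"array","items":{"type":"array"}},"claw":{"type":"number"}},"required":["rows"]}

```bash
ls; mkdir -p pics; cat > h.py <<'E'
import numpy as np, cv2
from scipy.spatial.transform import Rotation as Ro
from station import robot, eyes, ticket
def cal(n):
    c=eyes.calibration(n); return np.array(c["camera_matrix"]),np.array(c["R"]),np.array(c["t"])
def ray(n,uv,z):
    K,R,t=cal(n); o=-R.T@t; d=R.T@np.linalg.solve(K,[uv[0],uv[1],1.]); return o+d*(z-o[2])/d[2]
def proj(n,X):
    K,R,t=cal(n); p=K@(R@np.asarray(X,float)+t); return p[:2]/p[2]
def cloud(n,D):
    K,R,t=cal(n); v,u=np.mgrid[:400,:640]; p=np.stack([(u-K[0,2])/K[0,0]*D,(v-K[1,2])/K[1,1]*D,D],-1)
    return (p-t)@R
def save(f,im): cv2.imwrite(f,im[...,::-1])
E
python3 - <<'E'
from h import *
for n in("side","top"):
    im,D=eyes.grab_frame(n); save(f"pics/{n}0.png",im); np.save(n,D)
    K,R,t=cal(n); print(n,K.tolist(),(-R.T@t).round(3),R.round(2).tolist())
print(robot.get_state(), robot.pinch_z)
E
```

```text
pics
side [[372.4914266626336, 0.0, 321.2153710840232], [0.0, 372.4914266626336, 201.2268337805471], [0.0, 0.0, 1.0]] [ 0.087 -0.554  0.552] [[0.76, -0.65, -0.02], [-0.36, -0.38, -0.85], [0.55, 0.66, -0.52]]
top [[426.3859054263181, 0.0, 317.3753369073298], [0.0, 426.3859054263181, 201.24395575181228], [0.0, 0.0, 1.0]] [0.43  0.053 1.241] [[-0.01, -1.0, -0.0], [-0.99, 0.01, -0.14], [0.14, -0.0, -0.99]]
{'clock': 0.1, 'joint_pos': array([ 1.17458697e+00,  3.53599322e-01,  1.63406771e+00,  1.72997251e-05,
        1.15515840e+00, -2.36522267e-03]), 'qd': array([-0.00068943, -0.00067279, -0.00174049, -0.0003208 , -0.00134936,
        0.00138914]), 'joint_efforts': array([ 4.15951999e-04, -6.06362343e+01, -3.42824686e+01,  2.39708584e-05,
        3.98026066e-03, -1.02701497e-05]), 'tool_pos': array([0.2396363 , 0.57673953, 0.2000206 ]), 'eef_rot': array([-3.14035992e+00, -1.87339183e-05,  2.74774151e+00]), 'ft_force': array([-0.45280421, -0.51297655, -0.03511428]), 'ft_torque': array([-0.03619146,  0.05172346, -0.04696673]), 'gripper_width': 0.08545285631298256} 0.0187
```

View pics/top0.png

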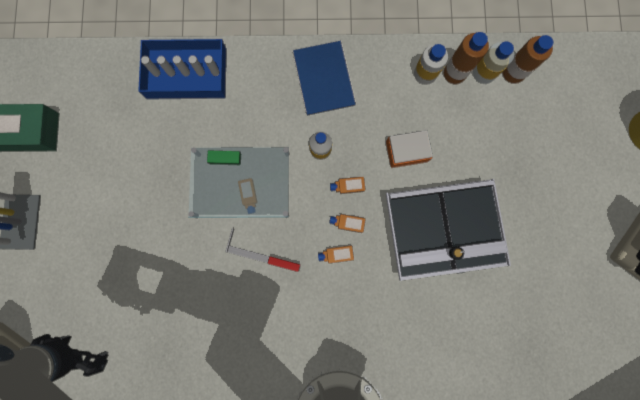

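View pics/side0.png

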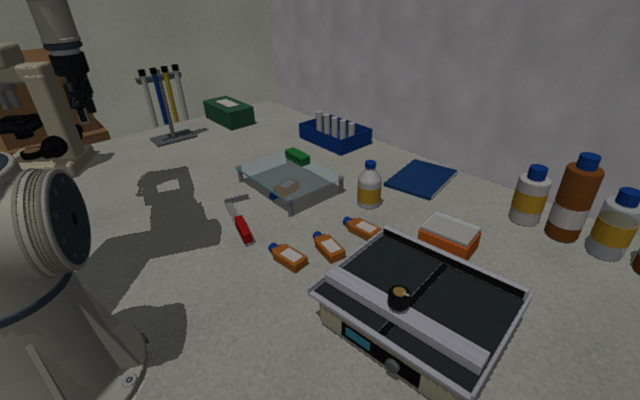

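The top view shows the riser at (192–288, 148–217), with the lost flask under it at (248,195), cap toward the robot at (251,209). Three bench flasks are at (349,185), (349,223) and (337,255) with caps to the left. The hook handle is at (284,263) and its toe at (230,240). The shaker is on the right with its bar on the near side and the screw at (457,253). The side view agrees, showing flasks at (362,228), (329,246) and (289,257).

```bash
cat >> h.py <<'E'
def blobs(n,im,kind,amin=40):
    H=cv2.cvtColor(im,cv2.COLOR_RGB2HSV).astype(int); h,s,v=H[...,0],H[...,1],H[...,2]
    m={'amber':(h>4)&(h<22)&(s>150)&(v>90),'blue':(h>95)&(h<125)&(s>120)&(v>40),'red':((h<4)|(h>172))&(s>150)&(v>80)}[kind].astype(np.uint8)
    if kind=='amber': m=cv2.morphologyEx(m,cv2.MORPH_CLOSE,np.ones((9,9)))
    N,L,S,C=cv2.connectedComponentsWithStats(m)
    return [(C[i],S[i],cv2.minAreaRect(np.argwhere(L==i)[:,::-1].astype(np.float32)),L==i) for i in range(1,N) if S[i,4]>=amin]
def tri(a,b):  # pixel a in top, b in side -> point, gap
    ps=[];ds=[]
    for n,uv in(("top",a),("side",b)):
        K,R,t=cal(n); ps.append(-R.T@t); d=R.T@np.linalg.solve(K,[uv[0],uv[1],1.]); ds.append(d/np.linalg.norm(d))
    A=np.stack([ds[0],-ds[1]],1); s=np.linalg.lstsq(A,ps[1]-ps[0],rcond=None)[0]
    p,q=ps[0]+s[0]*ds[0],ps[1]+s[1]*ds[1]; return (p+q)/2,np.linalg.norm(p-q)
E
python3 - <<'E'
from h import *
T=cv2.imread('pics/top0.png')[...,::-1].copy(); S=cv2.imread('pics/side0.png')[...,::-1].copy()
for n,im in(("top",T),("side",S)):
    P=cloud(n,np.load(n+'.npy'))
    for k in('amber','blue','red'):
        for c,s,r,L in blobs(n,im,k,15):
            if 150<c[0]<560 and 120<c[1]<330: 
                print(n,k,c.round(1),s[4],np.round(r[1],1),'ray12',ray(n,c,.024)[:2].round(3),'depth',np.median(P[L],0).round(3))
a=cv2.resize(T[130:290,180:520],None,fx=2.3,fy=2.3,interpolation=cv2.INTER_CUBIC); save('pics/topc.png',a)
P=cloud('top',np.load('top.npy'))
for uv in[(248,195),(251,209),(220,180),(284,263),(250,251),(230,238),(420,210),(430,256),(457,253),(300,200)]: print(uv,P[uv[1],uv[0]].round(3))
E
```

```text
top amber [405.4 159.8] 125 [44.4 21.6] ray12 [ 0.718 -0.206] depth [ 0.708 -0.197  0.048]
top amber [347.1 185.6] 168 [13.4 27.2] ray12 [ 0.643 -0.034] depth [ 0.642 -0.022  0.024]
top amber [346.3 222.1] 167 [27.7 13.6] ray12 [ 0.537 -0.029] depth [ 0.538 -0.02   0.024]
top amber [349.  250.3] 30 [15.5  7.3] ray12 [ 0.457 -0.035] depth [ 0.462 -0.038  0.024]
top amber [329.1 254.8] 108 [13. 15.] ray12 [0.445 0.021] depth [0.445 0.021 0.024]
top blue [320.4 137.4] 86 [9. 9.] ray12 [0.788 0.041] depth [0.757 0.043 0.131]
top blue [333.  186.5] 29 [5. 5.] ray12 [0.641 0.007] depth [0.642 0.007 0.022]
top blue [332.5 219.8] 31 [6. 5.] ray12 [0.544 0.01 ] depth [0.544 0.009 0.023]
top blue [320.9 256.4] 29 [6. 4.] ray12 [0.441 0.045] depth [0.442 0.044 0.023]
top red [283.4 263.4] 210 [30.6  6.8] ray12 [0.422 0.151] depth [0.423 0.151 0.036]
side amber [367.1 196.2] 181 [13.  13.7] ray12 [0.749 0.042] depth [0.729 0.024 0.04 ]
side amber [532.2 204.6] 293 [18.9 17.9] ray12 [ 1.032 -0.279] depth [ 0.959 -0.301  0.064]
side amber [361.1 226.2] 196 [32.6 10.7] ray12 [ 0.634 -0.046] depth [
[... 772 characters left out ...]
ray12 [0.558 0.224] depth [0.567 0.238 0.013]
side blue [345.8 219.6] 32 [4.9 7.8] ray12 [ 0.627 -0.   ] depth [0.633 0.007 0.019]
side blue [316.2 233.6] 28 [3.8 7.6] ray12 [0.534 0.005] depth [0.538 0.011 0.02 ]
side blue [271.9 245.7] 34 [4.7 8.6] ray12 [0.43  0.038] depth [0.434 0.044 0.02 ]
side red [242.1 225.3] 175 [21.5  8. ] ray12 [0.421 0.156] depth [0.416 0.144 0.032]
(248, 195) [0.615 0.248 0.053]
(251, 209) [0.575 0.24  0.05 ]
(220, 180) [0.659 0.328 0.05 ]
(284, 263) [0.424 0.148 0.037]
(250, 251) [0.459 0.249 0.002]
(230, 238) [0.496 0.305 0.014]
(420, 210) [ 0.564 -0.229  0.077]
(430, 256) [ 0.438 -0.245  0.099]
(457, 253) [ 0.444 -0.306  0.132]
(300, 200) [0.606 0.103 0.005]
```

View pics/topc.png

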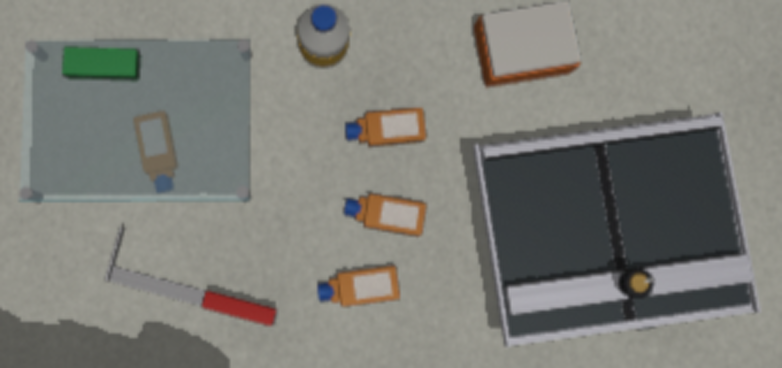

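Crop scale is 2.3 with offset (180,130). The lost flask runs from its back end at (152,111) to its cap end at (164,192). The shaker mat and slot are clear, with the screw at (638,284). Next I'll get precise poses from depth and rays.

```bash
cat >> h.py <<'E'
def rect(P):  # world xy points -> centre, long-axis angle(rad), dims
    (c,(w,h),a)=cv2.minAreaRect((P[:,:2]*1000).astype(np.float32)); a=np.deg2rad(a)
    if w<h: w,h,a=h,w,a+np.pi/2
    return np.array(c)/1000,a,(w,h)
def flasks(im,D,zoff=0.,box=(.36,.75,-.09,.12)):
    P=cloud('top',D); out=[]
    for c,s,r,L in blobs('top',im,'blue',12):
        p=np.median(P[L],0)
        if not(box[0]<p[0]<box[1] and box[2]<p[1]<box[3] and p[2]<zoff+.035): continue
        m=(np.linalg.norm(P[...,:2]-p[:2],axis=-1)<.115)&(P[...,2]>zoff+.014)&(P[...,2]<zoff+.04)
        N,Lb=cv2.connectedComponents(m.astype(np.uint8)); l=np.bincount(Lb[L]).argmax()
        if l==0: continue
        cc,a,d=rect(P[Lb==l]); v=p[:2]-cc
        if v@[np.cos(a),np.sin(a)]<0:a+=np.pi
        a=(a+np.pi)%(2*np.pi)-np.pi
        out.append((cc,a,d,np.median(P[Lb==l][:,2])))
    return out
E
python3 - <<'E'
from h import *
T=cv2.imread('pics/top0.png')[...,::-1].copy(); D=np.load('top.npy'); P=cloud('top',D)
for f in flasks(T,D): print('flask',f[0].round(4),np.degrees(f[1]).round(1),np.round(f[2],1),f[3].round(4))
for c,s,r,L in blobs('top',T,'red'):
    print('red',rect(P[L]),np.median(P[L][:,2]))
b,cp=ray('top',(246.1,178.3),.024),ray('top',(251.3,213.5),.020); print('lost back',b,'cap',cp, np.linalg.norm(b-cp))
# lost cap from side and top tri
print(tri((250.9,209.5),(272.6,195.8)))
# riser corners
for q in[(25,42),(250,40),(22,203),(250,203)]: print('riser',ray('top',(180+q[0]/2.3,130+q[1]/2.3),.051))
# shaker: high bits
x,y,z=P[...,0],P[...,1],P[...,2]; reg=(y<-.08)&(y>-.5)&(x>.35)&(x<.75)
m=reg&(z>.089)&(z<.108); N,L,S,C=cv2.connectedComponentsWithStats(m.astype(np.uint8))
for i in range(1,N):
    if S[i,4]>60: print('comp',S[i],rect(P[L==i]),np.median(z[L==i]))
m=reg&(z>.118)&(z<.145); print('head',P[m].mean(0),rect(P[m]),m.sum())
m=reg&(z>.065)&(z<.15)&(D>0);N,L,S,C=cv2.connectedComponentsWithStats(m.astype(np.uint8));i=1+S[1:,4].argmax();print('plat',rect(P[L==i]))
m=reg&(z>.07)&(z<.085); print('mat z',np.median(z[m]))
# hook strip/toe
g=(y>.1)&(y<.33)&(x>.38)&(x<.53)&(z>.01)&(z<.03); print('toe pts',P[g].round(3)[::3])
E
```

```text
flask [ 0.645  -0.0348] 94.4 [100.3  41.9] 0.0245
flask [ 0.5367 -0.0313] 79.1 [99.8 42.1] 0.0244
flask [0.4449 0.0036] 96.8 [99.5 41.8] 0.0243
red (array([0.42253845, 0.14992517]), np.float64(1.302987915470147), (85.99447631835938, 18.574588775634766)) 0.03581471482146691
lost back [0.66821486 0.25881691 0.024     ] cap [0.56566408 0.24332667 0.02      ] 0.10379117955270449
(array([0.57651764, 0.24813751, 0.0063252 ]), np.float64(0.0055790687034747094))
riser [0.7524407  0.41371517 0.051     ]
riser [0.75171021 0.13308464 0.051     ]
riser [0.55079712 0.41147405 0.051     ]
riser [0.54758504 0.13353888 0.051     ]
comp [390 181 105  19 566] (array([ 0.61709546, -0.2867597 ]), np.float64(1.693386483717855), (287.57135009765625, 15.267520904541016)) 0.09738049254383954
comp [457 240  50  19 563] (array([ 0.45453589, -0.38516006]), np.float64(1.6933435402452774), (127.66565704345703, 33.95619201660156)) 0.09794967034683572
comp [400 247  53  20 647] (array([ 0.43608347, -0.23579138]), np.float64(1.693237604690541), (139.43197631835938, 33.974422454833984)) 0.09752142124984092
head [ 0.44473529 -0.30577648  0.13111209] (array([ 0.44463861, -0.30814468]), np.float64(1.559769375143369), (34.306304931640625, 31.037456512451172)) 154
plat (array([ 0.51129562, -0.30055988]), np.float64(1.6930943765581652), (303.0373840332031, 240.57562255859375))
mat z 0.07590417793363279
toe pts [[0.522 0.298 0.019]
 [0.519 0.296 0.017]
 [0.513 0.302 0.014]
 [0.51  0.298 0.018]
 [0.504 0.303 0.021]
 [0.502 0.301 0.017]
 [0.496 0.307 0.019]
 [0.493 0.304 0.018]
 [0.487 0.309 0.021]
 [0.485 0.307 0.017]
 [0.479 0.309 0.019]
 [0.473 0.312 0.021]
 [0.471 0.31  0.017]
 [0.468 0.311 0.011]
 [0.465 0.312 0.017]
 [0.459 0.318 0.016]
 [0.456 0.31  0.012]
 [0.453 0.244 0.012]
 [0.438 0.169 0.025]
 [0.435 0.158 0.014]
 [0.426 0.126 0.025]
 [0.409 0.106 0.029]]
```

```bash
cat >> h.py <<'E'
def plan(*tg,cur=None):
    """tg: (x,y,z,yaw_deg) targets; prints shift/turn units for each from the preceding one"""
    s=robot.get_state(); p=s['tool_pos']; r=np.array(s['eef_rot']); print('clock',s['clock'].round(1) if hasattr(s['clock'],'round') else s['clock'],'at',p.round(4),np.degrees(r).round(1),'w',round(s['gripper_width'],4),'F',s['ft_force'].round(1),'j',np.round(s['joint_pos'],2))
    R=Ro.from_euler('xyz',r); yaw=np.degrees(r[2])
    for x,y,z,w in tg:
        q=np.array([x,y,z]); d=R.inv().apply(q-p)/.05; dt=-((w-yaw+180)%360-180)
        print('shift',d.round(2).tolist(),'turn',round(dt/5,2)); p=q; yaw=w; R=Ro.from_euler('xyz',[np.pi,0,np.radians(w)])
E
python3 - <<'E'
from h import *
plan((.4225,.15,.10,74.7),(.4225,.15,.006,74.7))
E
```

```text
clock 0.1 at [0.2396 0.5767 0.2   ] [-179.9   -0.   157.4] w 0.0855 F [-0.5 -0.5 -0. ] j [ 1.17  0.35  1.63  0.    1.16 -0.  ]
shift [-6.65, -6.48, 2.01] turn 16.55
shift [0.0, -0.0, 1.88] turn -0.0
```

step_arm(
  rows=[
    [[-6.65, -6.48, 2.0], 16.5],
    [[-6.65, -6.48, 2.0], 16.5],
    [[-6.65, -6.48, 2.0], 16.5],
    [[-6.65, -6.48, 2.0], 16.5],
    [[-6.65, -6.48, 2.0], 16.5],
  ],
  claw=0.6,
)

```text
clock: 0.6
tool_pos: [0.336, 0.3505, 0.1474]
eef_rot: [-3.141, 0.001, 1.992]
ft_force: [1.6, 0.4, -0.2]
gripper_width: 0.0514
```

```bash
python3 -c "
from h import *
plan((.4225,.15,.10,74.7),(.4225,.15,.006,74.7))"
```

```text
clock 0.6 at [0.336  0.3505 0.1474] [-180.     0.   114.1] w 0.0514 F [ 1.6  0.4 -0.2] j [ 0.8   0.2   1.98 -0.    0.96  0.38]
shift [-4.37, -0.06, 0.95] turn 7.89
shift [0.0, -0.0, 1.88] turn -0.0
```

step_arm(
  rows=[
    [[-4.37, -0.06, 0.95], 7.9],
    [[-4.37, -0.06, 0.95], 7.9],
    [[-4.37, -0.06, 0.95], 7.9],
    [[-4.37, -0.06, 0.95], 7.9],
    [[-4.37, -0.06, 0.95], 7.9],
  ],
)

```text
clock: 1.1
tool_pos: [0.4227, 0.1468, 0.0993]
eef_rot: [-3.141, 0.002, 1.295]
ft_force: [0.2, 0.5, -0.4]
gripper_width: 0.0515
```

```bash
python3 -c "
from h import *
plan((.4225,.15,.006,74.7))
im,D=eyes.grab_frame('top'); [print('red',rect(cloud('top',D)[L])) for c,s,r,L in blobs('top',im,'red')]
im,D=eyes.grab_frame('side'); save('pics/s1.png',im)"
```

```text
clock 1.1 at [0.4227 0.1468 0.0993] [-1.80e+02  1.00e-01  7.42e+01] w 0.0515 F [ 0.2  0.5 -0.4] j [ 0.33  0.22  2.09 -0.    0.83  0.61]
shift [0.06, -0.02, 1.87] turn -0.1
```

step_arm(
  rows=[
    [[0.06, 0, 0.6], 0],
    [[0.06, 0, 1.2], 0],
    [[0.06, 0, 1.8], 0],
    [[0.06, 0, 1.85], 0],
    [[0.06, 0, 1.85], 0],
  ],
)

```text
clock: 1.7
tool_pos: [0.4228, 0.1501, 0.0066]
eef_rot: [-3.139, 0.003, 1.298]
ft_force: [0.5, 0.6, 0.0]
gripper_width: 0.0512
```

step_arm(
  rows=[
    [[0, 0, 0], 0],
    [[0, 0, 0], 0],
    [[0, 0, 0], 0],
    [[0, 0, 0], 0],
    [[0, 0, 0], 0],
  ],
  claw=0,
)

```text
clock: 2.2
tool_pos: [0.423, 0.1502, 0.007]
eef_rot: [-3.14, 0.003, 1.298]
ft_force: [0.4, 0.4, 0.1]
gripper_width: -0.0001
```

```bash
python3 -c "
from h import *
plan((.4225,.15,.014,74.7),(.43,.235,.014,41),(.44,.32,.014,8.6),(.44,.32,.006,8.6))"
```

```text
clock 2.2 at [0.423  0.1502 0.007 ] [-179.9    0.2   74.4] w -0.0001 F [0.4 0.4 0.1] j [ 0.34  0.39  2.14 -0.    0.61  0.61]
shift [-0.01, -0.01, -0.14] turn -0.07
shift [1.68, -0.3, -0.0] turn 6.74
shift [1.27, -1.15, -0.0] turn 6.48
shift [0.0, -0.0, 0.16] turn -0.0
```

```bash
python3 -c "
from h import *
im,D=eyes.grab_frame('side'); a=cv2.resize(im[130:330,150:450],None,fx=2.5,fy=2.5,interpolation=cv2.INTER_CUBIC)
im2,D2=eyes.grab_frame('top'); b=cv2.resize(im2[200:330,180:400],None,fx=2.5,fy=2.5,interpolation=cv2.INTER_CUBIC)
save('pics/s2.png',np.vstack([a[:270],np.pad(b,((0,0),(0,a.shape[1]-b.shape[1]),(0,0)))]))
for c,s,r,L in blobs('side',im,'red',10): print(c,s,np.median(cloud('side',D)[L],0))
"
```

```text
(no output)
```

View pics/s2.png

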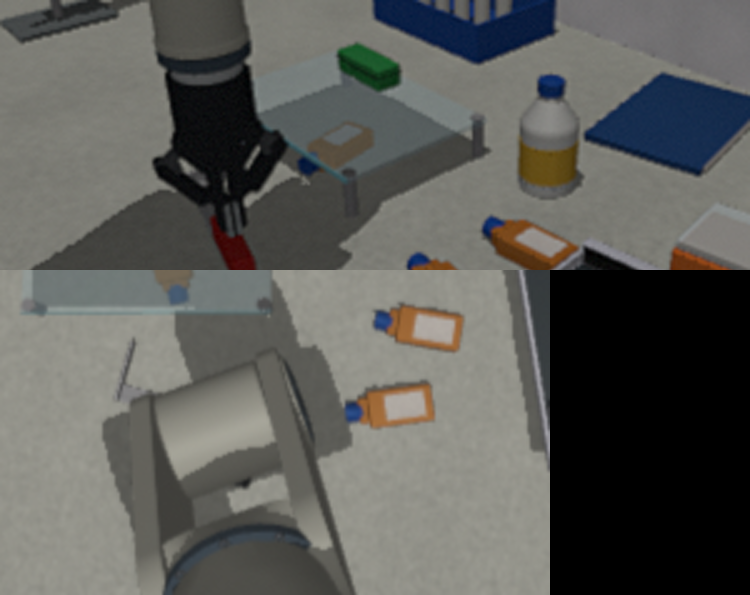

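```bash
python3 -c "
from h import *
for X in[(.423,.1502,.007),(.423,.1502,.026),(.423,.1502,.08),(.4225,.15,.035),(.4225,.15,0),(.4225+.045*.264,.15+.045*.964,.035),(.4225-.045*.264,.15-.045*.964,.035)]: u=proj('side',X);print(X,u.round(1),((u-[150,130])*2.5).round())
im,D=eyes.grab_frame('side');P=cloud('side',D)
for v in range(205,245,3): print(v,[ (P[v,u].round(3).tolist(),im[v,u].tolist()) for u in(238,242,246)])
print(robot.get_state())
"
```

```text
(0.423, 0.1502, 0.007) [244.9 231.5] [237. 254.]
(0.423, 0.1502, 0.026) [243.8 225.3] [235. 238.]
(0.423, 0.1502, 0.08) [240.8 206.8] [227. 192.]
(0.4225, 0.15, 0.035) [243.2 222.4] [233. 231.]
(0.4225, 0.15, 0) [245.1 233.9] [238. 260.]
(0.43438, 0.19338, 0.035) [238.5 213.4] [221. 209.]
(0.41062, 0.10661999999999999, 0.035) [248.3 232. ] [246. 255.]
205 [([0.412, 0.14, 0.095], [14, 12, 13]), ([0.426, 0.149, 0.084], [10, 12, 13]), ([0.43, 0.135, 0.089], [10, 9, 12])]
208 [([0.41, 0.139, 0.087], [9, 11, 10]), ([0.421, 0.141, 0.081], [8, 11, 12]), ([0.428, 0.135, 0.081], [8, 8, 10])]
211 [([0.408, 0.138, 0.08], [11, 10, 13]), ([0.421, 0.143, 0.073], [21, 22, 22]), ([0.429, 0.138, 0.071], [18, 20, 19])]
214 [([0.41, 0.145, 0.068], [11, 11, 12]), ([0.418, 0.139, 0.067], [31, 33, 34]), ([0.428, 0.14, 0.062], [16, 15, 18])]
217 [([0.409, 0.145, 0.059], [12, 13, 14]), ([0.418, 0.142, 0.057], [53, 55, 55]), ([0.427, 0.139, 0.054], [31, 32, 34])]
220 [([0.407, 0.145, 0.052], [10, 10, 14]), ([0.416, 0.14, 0.05], [57, 58, 59]), ([0.424, 0.136, 0.048], [48, 50, 50])]
223 [([0.413, 0.16, 0.032],
[... 927 characters left out ...]
1])]
{'clock': 2.35, 'joint_pos': array([ 3.38772046e-01,  3.90330183e-01,  2.14417869e+00, -2.02608344e-03,
        6.10829543e-01,  6.13570411e-01]), 'qd': array([-2.91141953e-04,  3.04321595e-03,  9.55156957e-04,  2.94631688e-04,
       -5.20875127e-06, -8.78907786e-06]), 'joint_efforts': array([ 1.02672385e-02, -4.77070355e+01, -1.86976862e+01, -3.47467430e-03,
        2.33772519e-02, -1.49347097e-04]), 'tool_pos': array([0.42284248, 0.15012148, 0.00672352]), 'eef_rot': array([-3.13919485e+00,  3.10232886e-03,  1.29766357e+00]), 'ft_force': array([-0.56745618, -0.59378399,  0.22044229]), 'ft_torque': array([-0.0086652 ,  0.00799628,  0.05491872]), 'gripper_width': -8.252774513461921e-05}
```

```bash
python3 -c "
from h import *
im,D=eyes.grab_frame('side');P=cloud('side',D)
for v in(214,220): print(v,[ (u,P[v,u].round(3).tolist(),int(im[v,u].mean())) for u in range(232,256,1)])
save('pics/s3.png',cv2.resize(im[180:255,205:285],None,fx=8,fy=8,interpolation=cv2.INTER_CUBIC))
"
```

```text
214 [(232, [0.441, 0.249, 0.003], 52), (233, [0.444, 0.249, 0.002], 55), (234, [0.445, 0.245, 0.003], 55), (235, [0.447, 0.244, 0.003], 47), (236, [0.41, 0.155, 0.063], 16), (237, [0.408, 0.145, 0.069], 7), (238, [0.41, 0.145, 0.067], 13), (239, [0.413, 0.146, 0.066], 35), (240, [0.413, 0.14, 0.069], 64), (241, [0.415, 0.139, 0.068], 59), (242, [0.417, 0.138, 0.068], 33), (243, [0.42, 0.138, 0.067], 39), (244, [0.422, 0.137, 0.067], 65), (245, [0.423, 0.135, 0.067], 56), (246, [0.428, 0.138, 0.063], 12), (247, [0.43, 0.139, 0.062], 18), (248, [0.432, 0.138, 0.061], 47), (249, [0.479, 0.224, -0.002], 67), (250, [0.482, 0.225, -0.004], 66), (251, [0.484, 0.223, -0.003], 65), (252, [0.485, 0.218, -0.001], 63), (253, [0.488, 0.218, -0.003], 64), (254, [0.49, 0.217, -0.003], 66), (255, [0.493, 0.217, -0.004], 65)]
220 [(232, [0.431, 0.232, -0.003], 59), (233, [0.429, 0.221, 0.004], 58), (234, [0.431, 0.22, 0.003], 44), (235, [0.416, 0.179, 0.03], 25), (236, [0.417, 0.176, 0.032], 23), (237, [0.408, 0.152, 0.048], 21), (238, [0.408, 0.146, 0.051], 11), (239, [0.41, 0.144, 0.051], 11), (240, [0.413, 0.146, 0.049], 34), (241, [0.413, 0.14, 0.052], 63), (242, [0.414, 0.136, 0.053], 59), (243, [0.417, 0.138, 0.051], 31), (244, [0.419, 0.137, 0.05], 38), (245, [0.422, 0.138, 0.048], 61), (246, [0.424, 0.135, 0.049], 49), (247, [0.429, 0.141, 0.043], 23), (248, [0.431, 0.139, 0.044], 38), (249, [0.464, 0.2, -0.003], 66), (250, [0.466, 0.198, -0.002], 66), (251, [0.469, 0.199, -0.004], 65), (252, [0.471, 0.197, -0.004], 64), (253, [0.472, 0.194, -0.003], 64), (254, [0.474, 0.191, -0.002], 66), (255, [0.476, 0.19, -0.003], 67)]
```

View pics/s3.png

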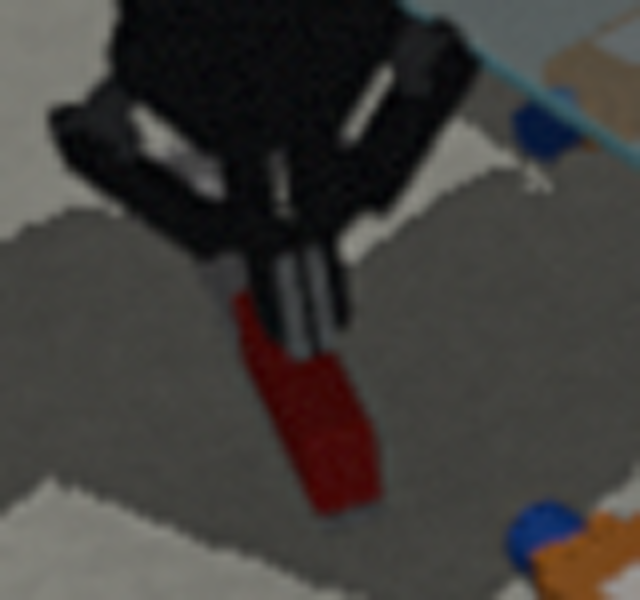

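The shut fingers stand above the handle at crop (310,355), with their tips at z≈0.036 although the reported TCP is 0.007. I'll lift and check where the tips really are against the reported pose.

step_arm(
  rows=[
    [[0, 0, -1], 0],
    [[0, 0, -2], 0],
    [[0, 0, -2], 0],
    [[0, 0, -2], 0],
  ],
)

```text
clock: 2.8
tool_pos: [0.424, 0.1506, 0.1078]
eef_rot: [-3.141, 0.002, 1.298]
ft_force: [-0.9, -0.3, -0.8]
gripper_width: -0.0001
```

```bash
python3 -c "
from h import *
s=robot.get_state();p=s['tool_pos'];print(p)
im,D=eyes.grab_frame('side');P=cloud('side',D)
m=(np.linalg.norm(P[...,:2]-p[:2],axis=-1)<.05)&(P[...,2]>.05)&(P[...,2]<.3)&(D>0)
Q=P[m]; 
for z0 in np.arange(.10,.19,.008):
  q=Q[(Q[:,2]>z0)&(Q[:,2]<=z0+.008)]; print(z0.round(3),len(q),q.mean(0).round(4) if len(q) else '',np.ptp(q,0).round(3) if len(q) else '')
v,u=np.argwhere(m)[:,0].max(),0; print('lowest row',v,'expected tip px',proj('side',p))
for c,st,r,L in blobs('side',im,'red',10): print(c,np.median(P[L],0))
"
```

```text
[0.4239858  0.15061718 0.10775285]
0.1 0  
0.108 0  
0.116 0  
0.124 0  
0.132 6 [0.4196 0.1416 0.1383] [0.012 0.009 0.002]
0.14 32 [0.4197 0.1407 0.1447] [0.026 0.011 0.008]
0.148 40 [0.4189 0.142  0.152 ] [0.025 0.024 0.007]
0.156 41 [0.4203 0.1423 0.1595] [0.026 0.021 0.007]
0.164 44 [0.4196 0.1418 0.168 ] [0.026 0.024 0.008]
0.172 41 [0.4183 0.1422 0.1761] [0.038 0.023 0.008]
0.18 89 [0.4202 0.1404 0.1841] [0.062 0.028 0.008]
0.188 139 [0.4219 0.143  0.1918] [0.076 0.039 0.008]
lowest row 188 expected tip px [239.51343947 196.61816217]
```

The fingertips are really about 29 mm above the reported TCP: lowest finger points at z≈0.137 against 0.108 reported. I'll descend with that offset, watching the force.

step_arm(
  rows=[
    [[0, 0, 0.8], 0],
    [[0, 0, 1.6], 0],
    [[0, 0, 2.2], 0],
    [[0, 0, 2.4], 0],
    [[0, 0, 2.4], 0],
  ],
  claw=0.6,
)

```text
clock: 3.35
tool_pos: [0.4205, 0.1492, -0.0153]
eef_rot: [-3.135, 0.006, 1.298]
ft_force: [-0.7, -0.4, 0.8]
gripper_width: 0.0515
```

```bash
python3 -c "
from h import *
plan((.4225,.15,-.021,74.7))
p=robot.get_state()['tool_pos']
im,D=eyes.grab_frame('side');P=cloud('side',D)
H=im.astype(int).sum(-1)
m=(np.linalg.norm(P[...,:2]-p[:2],axis=-1)<.05)&(P[...,2]>.003)&(P[...,2]<.06)&(im.max(-1)-im.min(-1)<25)
print(P[m][P[m][:,2].argsort()[:8]].round(3))
"
```

```text
clock 3.35 at [ 0.4205  0.1492 -0.0153] [-179.6    0.3   74.4] w 0.0515 F [-0.7 -0.4  0.8] j [ 0.34  0.43  2.15 -0.    0.56  0.61]
shift [0.03, 0.04, 0.11] turn -0.07
[[0.401 0.104 0.003]
 [0.408 0.107 0.003]
 [0.399 0.11  0.003]
 [0.406 0.104 0.003]
 [0.41  0.106 0.003]
 [0.399 0.105 0.003]
 [0.414 0.102 0.004]
 [0.404 0.105 0.004]]
```

step_arm(
  rows=[
    [[0.03, 0.04, 0.06], 0],
    [[0.03, 0.04, 0.1], 0],
    [[0.03, 0.04, 0.1], 0],
  ],
)

```text
clock: 3.7
tool_pos: [0.4246, 0.1508, -0.0185]
eef_rot: [-3.138, 0.004, 1.298]
ft_force: [-0.0, 0.1, 0.3]
gripper_width: 0.0512
```

step_arm(
  rows=[
    [[0, 0, 0], 0],
    [[0, 0, 0], 0],
    [[0, 0, 0], 0],
    [[0, 0, 0], 0],
    [[0, 0, 0], 0],
  ],
  claw=0,
)

```text
clock: 4.2
tool_pos: [0.4249, 0.1509, -0.0178]
eef_rot: [-3.139, 0.003, 1.298]
ft_force: [-1.5, -0.3, 8.3]
gripper_width: 0.021
```

```bash
python3 -c "
from h import *
plan((.4225,.15,-.015,74.7),(.43,.235,-.015,41),(.44,.325,-.015,8.6),(.44,.325,-.02,8.6))"
```

```text
clock 4.2 at [ 0.4249  0.1509 -0.0178] [-179.8    0.2   74.4] w 0.021 F [-1.5 -0.3  8.3] j [ 0.34  0.44  2.15 -0.    0.56  0.61]
shift [-0.03, -0.04, -0.06] turn -0.07
shift [1.68, -0.3, -0.0] turn 6.74
shift [1.33, -1.23, -0.0] turn 6.48
shift [0.0, -0.0, 0.1] turn -0.0
```

```bash
python3 -c "
from h import *
plan((.4249,.1509,-.010,74.4),(.375,.24,-.010,41),(.36,.308,-.010,8.6),(.36,.308,-.016,8.6))"
```

```text
clock 4.2 at [ 0.4249  0.1509 -0.0178] [-179.8    0.2   74.4] w 0.021 F [-1.5 -0.3  8.3] j [ 0.34  0.44  2.15 -0.    0.56  0.61]
shift [0.0, 0.0, -0.16] turn -0.01
shift [1.45, -1.44, -0.0] turn 6.68
shift [0.67, -1.22, -0.0] turn 6.48
shift [0.0, -0.0, 0.12] turn -0.0
```

step_arm(
  rows=[
    [[0, 0, -0.16], 0],
    [[0, 0, -0.16], 0],
    [[0, 0, -0.16], 0],
  ],
)

```text
clock: 4.5
tool_pos: [0.4252, 0.151, -0.0095]
eef_rot: [-3.14, 0.003, 1.298]
ft_force: [0.4, -0.6, -2.3]
gripper_width: 0.0208
```

step_arm(
  rows=[
    [[0.3, -0.3, 0], 1.3],
    [[0.6, -0.6, 0], 2.7],
    [[0.9, -0.9, 0], 4.0],
    [[1.2, -1.2, 0], 5.4],
    [[1.45, -1.44, 0], 6.7],
  ],
)

```text
clock: 5.0
tool_pos: [0.3746, 0.2409, -0.0097]
eef_rot: [-3.141, 0.004, 0.708]
ft_force: [0.6, -0.1, -0.4]
gripper_width: 0.0209
```

step_arm(
  rows=[
    [[0.15, -0.3, 0], 1.3],
    [[0.3, -0.6, 0], 2.6],
    [[0.45, -0.9, 0], 4.0],
    [[0.67, -1.22, 0], 5.4],
    [[0.67, -1.22, 0], 6.5],
  ],
)

```text
clock: 5.5
tool_pos: [0.3607, 0.3112, -0.0098]
eef_rot: [3.141, 0.002, 0.138]
ft_force: [-0.1, 0.0, -0.6]
gripper_width: 0.0206
```

```bash
python3 -c "
from h import *
plan((.36,.308,-.010,8.6),(.36,.308,-.016,8.6))
im,D=eyes.grab_frame('top'); P=cloud('top',D); x,y,z=[P[...,i] for i in range(3)]
a=cv2.resize(im[130:300,170:380],None,fx=2,fy=2)
im,D=eyes.grab_frame('side'); b=cv2.resize(im[120:290,170:380],None,fx=2,fy=2,interpolation=cv2.INTER_CUBIC)
save('pics/c4.png',np.hstack([a,b])[:,:800])"
```

```text
clock 5.5 at [ 0.3607  0.3112 -0.0098] [1.799e+02 1.000e-01 7.900e+00] w 0.0206 F [-0.1  0.  -0.6] j [0.71 0.45 2.09 0.   0.6  2.14]
shift [-0.02, 0.06, 0.0] turn -0.14
shift [0.0, -0.0, 0.12] turn -0.0
```

View pics/c4.png

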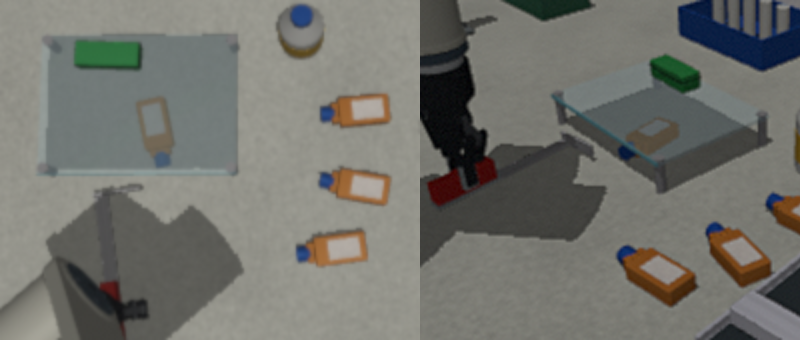

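The hook hangs straight with its toe at (97–140,188) in the left crop, just in front of the riser, and the flask has not moved. Now I'll check the toe position and plan the insertion.

```bash
python3 -c "
from h import *
print('toe tip',ray('top',(240,223),.026),'left',ray('top',(218.5,225.5),.026))
im,D=eyes.grab_frame('top'); P=cloud('top',D)
for v in range(222,270,4): print(v,[P[v,u].round(3).tolist() for u in (222,224,228,234)])
plan((.36,.311,-.016,8.2),(.501,.3325,-.016,8.2),(.509,.279,-.016,8.2))
"
```

```text
toe tip [0.53806576 0.27442215 0.026     ] left [0.53161624 0.33573155 0.026     ]
222 [[0.544, 0.333, -0.006], [0.543, 0.325, 0.004], [0.544, 0.314, 0.001], [0.543, 0.296, 0.003]]
226 [[0.53, 0.326, 0.027], [0.53, 0.319, 0.029], [0.53, 0.308, 0.027], [0.532, 0.296, 0.003]]
230 [[0.52, 0.329, 0.012], [0.52, 0.323, 0.013], [0.52, 0.314, 0.001], [0.52, 0.296, 0.003]]
234 [[0.508, 0.328, 0.013], [0.508, 0.321, 0.018], [0.509, 0.314, -0.0], [0.509, 0.297, -0.002]]
238 [[0.497, 0.329, 0.01], [0.496, 0.322, 0.015], [0.497, 0.314, -0.001], [0.497, 0.296, 0.001]]
242 [[0.485, 0.327, 0.014], [0.485, 0.321, 0.018], [0.485, 0.313, 0.002], [0.485, 0.295, 0.002]]
246 [[0.473, 0.326, 0.019], [0.474, 0.322, 0.013], [0.474, 0.313, 0.002], [0.474, 0.295, 0.002]]
250 [[0.462, 0.327, 0.012], [0.462, 0.322, 0.013], [0.462, 0.313, 0.001], [0.462, 0.295, 0.004]]
254 [[0.451, 0.327, 0.013], [0.451, 0.322, 0.011], [0.451, 0.313, -0.002], [0.451, 0.296, -0.005]]
258 [[0.44, 0.327, 0.011], [0.439, 0.321, 0.015], [0.439, 0.31, 0.011], [0.439, 0.295, 0.002]]
262 [[0.428, 0.327, 0.012], [0.428, 0.32, 0.015], [0.428, 0.309, 0.016], [0.428, 0.295, 0.001]]
266 [[0.417, 0.327, 0.01], [0.417, 0.32, 0.014], [0.417, 0.31, 0.011], [0.416, 0.294, 0.002]]
clock 5.65 at [ 0.3601  0.3089 -0.0101] [179.9   0.2   8.2] w 0.0207 F [ 0.1 -1.  -0.6] j [0.71 0.45 2.1  0.   0.6  2.13]
shift [0.0, -0.04, 0.12] turn 0.01
shift [2.85, -0.02, -0.0] turn -0.0
shift [0.01, 1.08, 0.0] turn -0.0
```

step_arm(
  rows=[
    [[0, -0.1, 0.13], 0],
    [[0.2, -0.1, 0.13], 0],
    [[0.6, -0.1, 0.13], 0],
    [[1.0, -0.1, 0.13], 0],
    [[1.3, -0.1, 0.13], 0],
  ],
)

```text
clock: 6.15
tool_pos: [0.4256, 0.3234, -0.0169]
eef_rot: [3.14, 0.003, 0.144]
ft_force: [-1.0, 0.7, -1.6]
gripper_width: 0.021
```

step_arm(
  rows=[
    [[0.4, 0, 0], 0],
    [[0.8, 0, 0], 0],
    [[1.3, 0, 0], 0],
    [[1.8, 0, 0], 0],
    [[1.8, 0, 0], 0],
  ],
)

```text
clock: 6.65
tool_pos: [0.5187, 0.337, -0.017]
eef_rot: [3.141, -0.0, 0.144]
ft_force: [0.6, 0.5, 0.2]
gripper_width: 0.0207
```

```bash
python3 -c "
from h import *
plan((.515,.336,-.016,8.2))
im,D=eyes.grab_frame('top')
a=cv2.resize(im[130:300,170:340],None,fx=2.3,fy=2.3,interpolation=cv2.INTER_CUBIC)
im,D=eyes.grab_frame('side'); b=cv2.resize(im[120:290,190:360],None,fx=2.3,fy=2.3,interpolation=cv2.INTER_CUBIC)
save('pics/c5.png',np.hstack([a,b])[:,:800])"
```

```text
clock 6.65 at [ 0.5187  0.337  -0.017 ] [180.   -0.    8.2] w 0.0207 F [0.6 0.5 0.2] j [ 0.57  0.61  1.78 -0.    0.75  2.  ]
shift [-0.08, 0.01, -0.02] turn 0.01
```

View pics/c5.png

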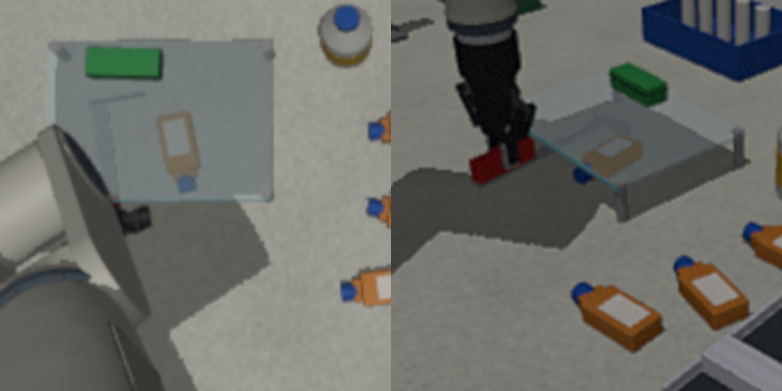

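Under the clear board, the toe at (92–145,98) in the left crop is past the flask's back end at (158–190,112). It's clear sideways, so I'll shift it behind the flask and pull.

step_arm(
  rows=[
    [[0, 0.3, 0], 0],
    [[0, 0.6, 0], 0],
    [[0, 0.9, 0], 0],
    [[0, 1.1, 0], 0],
    [[0, 1.1, 0], 0],
  ],
)

```text
clock: 7.25
tool_pos: [0.5225, 0.2794, -0.0176]
eef_rot: [3.139, 0.005, 0.142]
ft_force: [0.2, -0.3, -0.8]
gripper_width: 0.0208
```

step_arm(
  rows=[
    [[-0.25, 0, 0], 0],
    [[-0.5, 0, 0], 0],
    [[-0.75, 0, 0], 0],
    [[-1.0, 0, 0], 0],
    [[-1.25, 0, 0], 0],
  ],
)

```text
clock: 7.75
tool_pos: [0.4591, 0.2705, -0.0173]
eef_rot: [3.139, 0.005, 0.143]
ft_force: [0.9, -0.9, -1.8]
gripper_width: 0.0208
```

step_arm(
  rows=[
    [[-0.25, 0, 0], 0],
    [[-0.5, 0, 0], 0],
    [[-0.75, 0, 0], 0],
    [[-1.0, 0, 0], 0],
    [[-1.25, 0, 0], 0],
  ],
)

```text
clock: 8.25
tool_pos: [0.3962, 0.2615, -0.0169]
eef_rot: [3.139, 0.005, 0.143]
ft_force: [0.1, -0.8, -1.0]
gripper_width: 0.0205
```

step_arm(
  rows=[
    [[-0.2, 0, 0], 0],
    [[-0.4, 0, 0], 0],
    [[-0.6, 0, 0], 0],
    [[-0.7, 0, 0], 0],
    [[-0.7, 0, 0], 0],
  ],
)

```text
clock: 8.75
tool_pos: [0.3609, 0.2563, -0.0167]
eef_rot: [3.138, 0.005, 0.143]
ft_force: [0.1, -0.8, -2.1]
gripper_width: 0.0205
```

```bash
python3 -c "
from h import *
plan()
im,D=eyes.grab_frame('top')
a=cv2.resize(im[130:300,170:340],None,fx=2.3,fy=2.3,interpolation=cv2.INTER_CUBIC)
im,D=eyes.grab_frame('side'); b=cv2.resize(im[120:290,190:360],None,fx=2.3,fy=2.3,interpolation=cv2.INTER_CUBIC)
save('pics/c6.png',np.hstack([a,b])[:,:800])"
```

```text
clock 8.75 at [ 0.3609  0.2563 -0.0167] [179.8   0.3   8.2] w 0.0205 F [ 0.1 -0.8 -2.1] j [ 0.61  0.43  2.16 -0.    0.55  2.04]
```

View pics/c6.png

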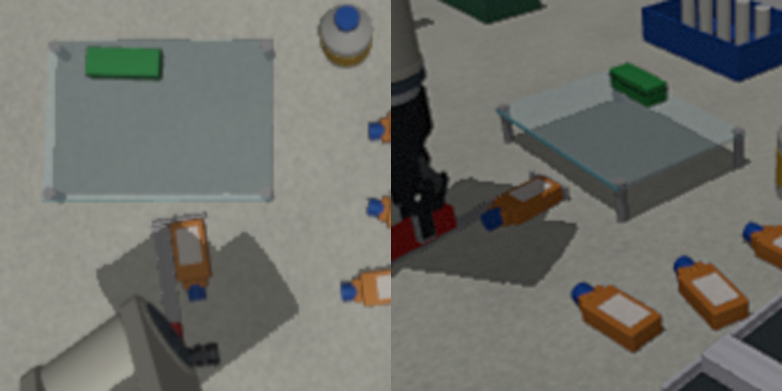

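The flask at (190,255) is fully out in front of the riser, with the hook toe behind it at (180,220). Next I'll back the toe off, swing the hook left and lay it down.

step_arm(
  rows=[
    [[0.2, 0, 0], 0],
    [[0.2, -0.4, 0], 0],
    [[0.2, -0.9, 0], 0],
    [[0.2, -1.4, 0], 0],
    [[0.2, -1.8, 0], 0],
  ],
)

```text
clock: 9.35
tool_pos: [0.3603, 0.3491, -0.0168]
eef_rot: [3.14, 0.003, 0.143]
ft_force: [0.5, 0.2, -1.3]
gripper_width: 0.0205
```

step_arm(
  rows=[
    [[-0.3, 0, 0], 0],
    [[-0.7, 0, 0], 0],
    [[-0.7, 0, 0.03], 0],
    [[-0.7, 0, 0.05], 0],
    [[-0.7, 0, 0.05], 0],
  ],
)

```text
clock: 9.85
tool_pos: [0.3225, 0.3426, -0.0178]
eef_rot: [3.138, 0.009, 0.141]
ft_force: [-24.5, -2.3, 39.8]
gripper_width: 0.0206
```

step_arm(
  rows=[
    [[0, 0, 0], 0],
    [[0, 0, 0], 0],
    [[0, 0, 0], 0],
    [[0, 0, 0], 0],
  ],
  claw=0.6,
)

```text
clock: 10.25
tool_pos: [0.3229, 0.3425, -0.018]
eef_rot: [3.138, 0.009, 0.141]
ft_force: [0.2, -1.0, -0.1]
gripper_width: 0.0514
```

step_arm(
  rows=[
    [[0, 0, -0.6], 0],
    [[0, 0, -1.5], 0],
    [[0, 0, -2.5], 0],
    [[0, 0, -2.8], 0],
  ],
)

```text
clock: 10.65
tool_pos: [0.326, 0.345, 0.1263]
eef_rot: [3.141, 0.004, 0.141]
ft_force: [0.5, 0.5, -0.3]
gripper_width: 0.0513
```

```bash
python3 -c "
from h import *
plan()
im,D=eyes.grab_frame('top');P=cloud('top',D)
for f in flasks(im,D,0.,(.36,.75,-.12,.34)): print('flask',f[0].round(4),np.degrees(f[1]).round(1),np.round(f[2],1),f[3].round(4))
[print('red',rect(P[L]),np.median(P[L],0)) for c,s,r,L in blobs('top',im,'red')]
a=cv2.resize(im[130:300,170:370],None,fx=2,fy=2,interpolation=cv2.INTER_CUBIC)
im,D=eyes.grab_frame('side'); b=cv2.resize(im[120:290,150:350],None,fx=2,fy=2,interpolation=cv2.INTER_CUBIC)
save('pics/c7.png',np.hstack([a,b])[:,:800])"
```

```text
clock 10.65 at [0.326  0.345  0.1263] [180.    0.2   8.1] w 0.0513 F [ 0.5  0.5 -0.3] j [0.81 0.22 2.02 0.   0.91 2.24]
flask [ 0.6448 -0.0344] 94.9 [100.1  42.2] 0.024
flask [ 0.5367 -0.0315] 79.5 [100.   42.1] 0.0245
flask [0.4448 0.0037] 96.9 [99.3 41.9] 0.0242
flask [0.4812 0.2378] -171.5 [100.   42.1] 0.024
red (array([0.34883154, 0.34538507]), np.float64(0.20108064652588784), (33.35070037841797, 18.411697387695312)) [0.34867975 0.34513553 0.03522537]
red (array([0.35580566, 0.19913065]), np.float64(2.012673241314483), (327.1566467285156, 20.779111862182617)) [0.29190467 0.33516291 0.03592265]
```

View pics/c7.png

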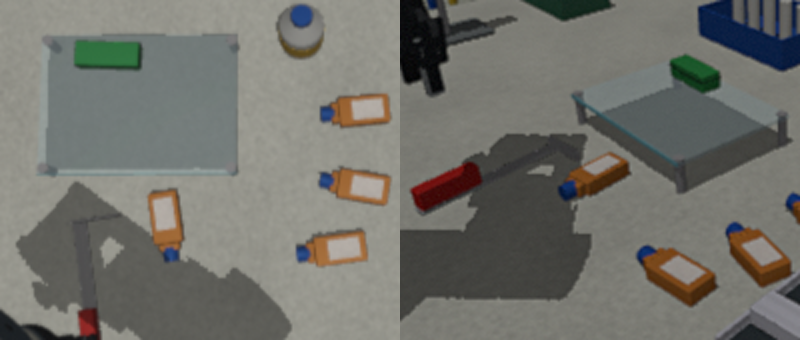

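The hook lies flat at left with its toe at (85–120,218), clear of the riser, and all four flasks are measured. I'll take the freed flask first.

```bash
python3 -c "
from h import *
plan((.4812,.2378,.06,8.5),(.4812,.2378,-.026,8.5),(.4812,.2378,.13,8.5),(.5684,-.3963,.13,7))"
```

```text
clock 10.75 at [0.3257 0.3447 0.1246] [180.    0.3   8.1] w 0.0513 F [ 0.1  1.2 -0. ] j [0.81 0.22 2.02 0.   0.91 2.24]
shift [2.79, 2.55, 1.28] turn -0.09
shift [0.0, -0.0, 1.72] turn -0.0
shift [-0.0, 0.0, -3.12] turn -0.0
shift [-0.15, 12.8, 0.0] turn 0.3
```

step_arm(
  rows=[
    [[0.6, 0.5, 0.2], 0],
    [[1.4, 1.3, 0.5], 0],
    [[2.1, 1.9, 0.9], 0],
    [[2.79, 2.55, 1.28], 0],
    [[2.79, 2.55, 1.28], 0],
  ],
  claw=0.75,
)

```text
clock: 11.25
tool_pos: [0.4831, 0.2346, 0.0565]
eef_rot: [3.139, 0.007, 0.138]
ft_force: [-0.4, 0.8, -0.8]
gripper_width: 0.0642
```

```bash
python3 -c "
from h import *
plan((.4812,.2378,-.026,8.5))
im,D=eyes.grab_frame('side');P=cloud('side',D);p=robot.get_state()['tool_pos']
m=(np.linalg.norm(P[...,:2]-p[:2],axis=-1)<.06)&(P[...,2]>.045)&(im.max(-1)<90); q=P[m]; q=q[q[:,2].argsort()]; print(q[:12].round(3))"
```

```text
clock 11.25 at [0.4831 0.2346 0.0565] [179.9   0.4   7.9] w 0.0642 F [-0.4  0.8 -0.8] j [0.45 0.41 1.93 0.   0.81 1.88]
shift [-0.02, -0.07, 1.65] turn -0.12
[[0.487 0.196 0.091]
 [0.493 0.196 0.091]
 [0.481 0.266 0.092]
 [0.474 0.264 0.092]
 [0.482 0.263 0.093]
 [0.471 0.265 0.093]
 [0.487 0.266 0.093]
 [0.483 0.195 0.093]
 [0.496 0.197 0.093]
 [0.49  0.195 0.093]
 [0.469 0.266 0.093]
 [0.477 0.199 0.093]]
```

step_arm(
  rows=[
    [[-0.02, -0.06, 0.6], 0],
    [[-0.02, -0.06, 1.2], 0],
    [[-0.02, -0.06, 1.5], 0],
    [[-0.02, -0.06, 1.65], 0],
    [[-0.02, -0.06, 1.65], 0],
  ],
)

```text
clock: 11.8
tool_pos: [0.4789, 0.2376, -0.0267]
eef_rot: [3.139, 0.01, 0.138]
ft_force: [-0.0, 0.2, 0.0]
gripper_width: 0.0643
```

step_arm(
  rows=[
    [[0, 0, 0], 0],
    [[0, 0, 0], 0],
    [[0, 0, 0], 0],
    [[0, 0, 0], 0],
  ],
  claw=0,
)

```text
clock: 12.2
tool_pos: [0.4794, 0.2381, -0.0258]
eef_rot: [3.139, 0.009, 0.138]
ft_force: [-1.0, 1.3, 6.8]
gripper_width: 0.0409
```

step_arm(
  rows=[
    [[0, 0, -0.4], 0],
    [[0, 0, -1.0], 0],
    [[0, 0, -2.0], 0],
    [[0, 0, -3.0], 0],
    [[0, 0, -3.1], 0],
  ],
)

```text
clock: 12.7
tool_pos: [0.4844, 0.2403, 0.1355]
eef_rot: [-3.141, -0.001, 0.138]
ft_force: [0.4, 0.2, -1.4]
gripper_width: 0.0407
```

```bash
python3 -c "
from h import *
plan((.60,-.08,.13,8),(.5684,-.3963,.13,7),(.5684,-.3963,.054,7))"
```

```text
clock 12.7 at [0.4844 0.2403 0.1355] [-179.9   -0.     7.9] w 0.0407 F [ 0.4  0.2 -1.4] j [0.46 0.3  1.88 0.   0.97 1.89]
shift [1.41, 6.66, 0.1] turn -0.02
shift [-1.51, 6.18, 0.0] turn 0.2
shift [-0.0, -0.0, 1.52] turn 0.0
```

step_arm(
  rows=[
    [[0, 0.5, 0.1], 0],
    [[0, 1.3, 0.1], 0],
    [[0, 2.2, 0.1], 0],
    [[0, 3.1, 0.1], 0],
    [[0, 4.0, 0.1], 0],
  ],
)

```text
clock: 13.2
tool_pos: [0.5116, 0.0406, 0.1301]
eef_rot: [-3.141, -0.001, 0.139]
ft_force: [0.3, -0.4, -1.1]
gripper_width: 0.041
```

step_arm(
  rows=[
    [[0, 0.9, 0], 0],
    [[0, 1.8, 0], 0],
    [[0, 2.7, 0], 0],
    [[0, 3.6, 0], 0],
    [[0, 4.5, 0], 0],
  ],
)

```text
clock: 13.7
tool_pos: [0.5424, -0.1842, 0.1297]
eef_rot: [-3.141, -0.001, 0.138]
ft_force: [1.1, 1.3, -0.5]
gripper_width: 0.0405
```

```bash
python3 -c "
from h import *
plan((.5664,-.3963,.13,7),(.5664,-.3963,.054,7))"
```

```text
clock 13.7 at [ 0.5424 -0.1842  0.1297] [-179.9   -0.     7.9] w 0.0405 F [ 1.1  1.3 -0.5] j [-0.33  0.35  1.81  0.    0.98  1.1 ]
shift [-0.11, 4.27, -0.01] turn 0.18
shift [-0.0, -0.0, 1.52] turn 0.0
```

step_arm(
  rows=[
    [[-0.1, 0.9, 0], 0.2],
    [[-0.1, 1.8, 0], 0.2],
    [[-0.1, 2.7, 0], 0.2],
    [[-0.1, 3.6, 0], 0.2],
    [[-0.1, 4.25, 0], 0.2],
  ],
)

```text
clock: 14.2
tool_pos: [0.5664, -0.3982, 0.1289]
eef_rot: [-3.141, -0.001, 0.12]
ft_force: [-0.3, 0.0, -0.1]
gripper_width: 0.0406
```

step_arm(
  rows=[
    [[0, 0.05, 0.3], 0],
    [[0, 0.05, 0.7], 0],
    [[0, 0.05, 1.1], 0],
    [[0, 0.05, 1.3], 0],
    [[0, 0.05, 1.4], 0],
  ],
)

```text
clock: 14.7
tool_pos: [0.5658, -0.3993, 0.0571]
eef_rot: [-3.139, 0.001, 0.12]
ft_force: [-0.7, 0.1, -1.5]
gripper_width: 0.0408
```

```bash
python3 -c "
from h import *
plan((.5664,-.3963,.0505,7))"
```

```text
clock 14.7 at [ 0.5658 -0.3993  0.0571] [-1.799e+02  1.000e-01  6.900e+00] w 0.0408 F [-0.7  0.1 -1.5] j [-0.62  0.6   1.58  0.    0.96  0.83]
shift [0.02, -0.06, 0.13] turn -0.03
```

step_arm(
  rows=[
    [[0.02, -0.1, 0], 0],
    [[0.02, -0.1, 0.06], 0],
    [[0.02, -0.1, 0.12], 0],
    [[0.02, -0.1, 0.12], 0],
  ],
)

```text
clock: 15.1
tool_pos: [0.5664, -0.3942, 0.0513]
eef_rot: [-3.14, 0.001, 0.12]
ft_force: [-0.6, -0.9, -0.1]
gripper_width: 0.0404
```

step_arm(
  rows=[
    [[0, 0, 0], 0],
    [[0, 0, 0], 0],
    [[0, 0, 0], 0],
  ],
  claw=0.56,
)

```text
clock: 15.4
tool_pos: [0.5665, -0.3944, 0.0516]
eef_rot: [-3.14, 0.001, 0.12]
ft_force: [0.0, -0.2, -0.4]
gripper_width: 0.0477
```

step_arm(
  rows=[
    [[0, 0, -0.3], 0],
    [[0, 0, -0.8], 0],
    [[0, 0, -1.5], 0],
    [[0, 0, -1.9], 0],
  ],
)

```text
clock: 15.8
tool_pos: [0.5677, -0.3954, 0.1507]
eef_rot: [3.141, -0.002, 0.12]
ft_force: [0.6, -0.9, -0.1]
gripper_width: 0.048
```

```bash
python3 -c "
from h import *
im,D=eyes.grab_frame('top');np.save('top',D)
for f in flasks(im,D,0.,(.36,.75,-.12,.34)): print('flask',f[0].round(4),np.degrees(f[1]).round(1),np.round(f[2],1),f[3].round(4))
for f in flasks(im,D,.075,(.36,.75,-.5,-.12)): print('MAT flask',f[0].round(4),np.degrees(f[1]).round(1),np.round(f[2],1),f[3].round(4))
plan((.56,-.2,.13,51),(.6448,-.0344,.06,94.9),(.6448,-.0344,-.026,94.9))"
```

```text
flask [ 0.6455 -0.0346] 94.5 [100.1  43.3] 0.0243
flask [ 0.5365 -0.0314] 79.5 [99.9 42.2] 0.0245
flask [0.4449 0.0035] 96.9 [99.6 41.9] 0.0243
MAT flask [ 0.5679 -0.3937] -172.2 [100.   42.6] 0.0992
clock 15.85 at [ 0.569  -0.3963  0.1538] [179.8  -0.3   6.9] w 0.0478 F [ 1.2 -0.6  2.6] j [-0.61  0.5   1.52  0.    1.12  0.84]
shift [0.29, -3.92, 0.46] turn -8.82
shift [3.64, -0.77, 1.4] turn -8.78
shift [0.0, -0.0, 1.72] turn -0.0
```

step_arm(
  rows=[
    [[0.3, -0.8, 0.2], -1.7],
    [[0.6, -1.7, 0.3], -3.4],
    [[0.9, -2.6, 0.4], -5.1],
    [[1.2, -3.5, 0.5], -6.8],
    [[1.5, -4.4, 0.5], -8.5],
  ],
  claw=0.75,
)

```text
clock: 16.35
tool_pos: [0.6172, -0.1672, 0.1287]
eef_rot: [3.136, -0.002, 0.867]
ft_force: [0.1, -0.6, 0.1]
gripper_width: 0.0641
```

```bash
python3 -c "
from h import *
plan((.6455,-.0346,.09,94.7))"
```

```text
clock 16.35 at [ 0.6172 -0.1672  0.1287] [ 1.797e+02 -1.000e-01  4.970e+01] w 0.0641 F [ 0.1 -0.6  0.1] j [-0.27  0.44  1.67 -0.    1.02  0.44]
shift [2.39, -1.29, 0.77] turn -9.0
```

step_arm(
  rows=[
    [[0.6, -0.3, 0], -1.7],
    [[1.2, -0.7, 0.1], -3.4],
    [[1.8, -1.0, 0.3], -5.1],
    [[2.2, -1.2, 0.6], -6.8],
    [[2.39, -1.29, 0.77], -8.5],
  ],
)

```text
clock: 16.85
tool_pos: [0.6457, -0.0322, 0.0899]
eef_rot: [3.136, 0.003, 1.617]
ft_force: [-0.3, -0.3, 0.8]
gripper_width: 0.064
```

```bash
python3 -c "
from h import *
plan((.6455,-.0346,-.026,94.7))"
```

```text
clock 16.85 at [ 0.6457 -0.0322  0.0899] [179.7   0.2  92.7] w 0.064 F [-0.3 -0.3  0.8] j [-0.05  0.5   1.68 -0.    0.96 -0.1 ]
shift [-0.04, -0.02, 2.32] turn -0.41
```

step_arm(
  rows=[
    [[-0.04, 0, 0.6], -0.4],
    [[-0.04, 0, 1.3], -0.4],
    [[-0.04, 0, 2.0], -0.4],
    [[-0.04, 0, 2.3], -0.4],
    [[-0.04, 0, 2.32], -0.4],
  ],
)

```text
clock: 17.35
tool_pos: [0.6451, -0.0344, -0.0275]
eef_rot: [3.139, 0.002, 1.652]
ft_force: [0.4, 0.4, 0.4]
gripper_width: 0.0642
```

step_arm(
  rows=[
    [[0, 0, 0], 0],
    [[0, 0, 0], 0],
    [[0, 0, 0], 0],
    [[0, 0, 0], 0],
  ],
  claw=0,
)

```text
clock: 17.75
tool_pos: [0.6464, -0.0346, -0.0257]
eef_rot: [3.137, 0.003, 1.652]
ft_force: [-0.5, 0.5, 6.9]
gripper_width: 0.0408
```

step_arm(
  rows=[
    [[0, 0, -0.4], 0],
    [[0, 0, -1.0], 0],
    [[0, 0, -2.0], 0],
    [[0, 0, -3.0], 0],
    [[0, 0, -3.1], 0],
  ],
)

```text
clock: 18.25
tool_pos: [0.65, -0.0345, 0.137]
eef_rot: [3.125, 0.004, 1.652]
ft_force: [0.8, 0.2, 0.5]
gripper_width: 0.0409
```

```bash
python3 -c "
from h import *
plan((.5601,-.3288,.13,7))"
```

```text
clock 18.25 at [ 0.65   -0.0345  0.137 ] [179.1   0.2  94.6] w 0.0409 F [0.8 0.2 0.5] j [-0.05  0.45  1.65 -0.    1.03 -0.13]
shift [-5.72, -2.27, 0.13] turn 17.53
```

step_arm(
  rows=[
    [[-0.5, -0.2, 0.1], 1.5],
    [[-1.0, -0.4, 0.1], 3.1],
    [[-1.5, -0.6, 0.1], 4.7],
    [[-2.1, -0.8, 0.1], 6.3],
    [[-2.7, -1.0, 0.1], 7.9],
  ],
)

```text
clock: 18.75
tool_pos: [0.6106, -0.174, 0.1319]
eef_rot: [3.126, -0.007, 0.957]
ft_force: [-0.6, 0.5, -0.6]
gripper_width: 0.0406
```

```bash
python3 -c "
from h import *
plan((.5601,-.3288,.13,7))"
```

```text
clock 18.75 at [ 0.6106 -0.174   0.1319] [179.1  -0.4  54.8] w 0.0406 F [-0.6  0.5 -0.6] j [-0.28  0.43  1.69  0.    1.01  0.33]
shift [-3.11, 0.96, 0.03] turn 9.57
```

step_arm(
  rows=[
    [[-0.6, 0.2, 0], 1.6],
    [[-1.2, 0.4, 0], 3.3],
    [[-1.9, 0.6, 0], 5.0],
    [[-2.5, 0.8, 0], 6.7],
    [[-3.11, 0.96, 0], 8.3],
  ],
)

```text
clock: 19.25
tool_pos: [0.5596, -0.3301, 0.1315]
eef_rot: [3.135, -0.016, 0.227]
ft_force: [1.2, 0.4, -0.7]
gripper_width: 0.0407
```

```bash
python3 -c "
from h import *
plan((.5601,-.3288,.13,7),(.5601,-.3288,.0515,7))"
```

```text
clock 19.25 at [ 0.5596 -0.3301  0.1315] [179.6  -0.9  13. ] w 0.0407 F [ 1.2  0.4 -0.7] j [-0.54  0.45  1.65  0.01  1.02  0.8 ]
shift [0.01, -0.02, 0.03] turn 1.2
shift [-0.0, -0.0, 1.57] turn 0.0
```

step_arm(
  rows=[
    [[0, 0, 0.2], 1.2],
    [[0, 0, 0.6], 1.2],
    [[0, 0, 1.0], 1.2],
    [[0, 0, 1.3], 1.2],
    [[0, 0, 1.45], 1.2],
  ],
)

```text
clock: 19.75
tool_pos: [0.56, -0.3298, 0.0575]
eef_rot: [3.138, -0.015, 0.122]
ft_force: [-0.6, 0.3, -0.8]
gripper_width: 0.0407
```

```bash
python3 -c "
from h import *
plan((.5601,-.3288,.0515,7))"
```

```text
clock 19.75 at [ 0.56   -0.3298  0.0575] [179.8  -0.8   7. ] w 0.0407 F [-0.6  0.3 -0.8] j [-0.54  0.54  1.7   0.01  0.89  0.91]
shift [0.0, -0.02, 0.12] turn -0.0
```

step_arm(
  rows=[
    [[0, 0, 0.06], 0],
    [[0, 0, 0.12], 0],
    [[0, 0, 0.12], 0],
  ],
)

```text
clock: 20.05
tool_pos: [0.5604, -0.3298, 0.0517]
eef_rot: [3.137, -0.015, 0.122]
ft_force: [0.3, -0.3, -0.6]
gripper_width: 0.0404
```

step_arm(
  rows=[
    [[0, 0, 0], 0],
    [[0, 0, 0], 0],
    [[0, 0, 0], 0],
  ],
  claw=0.57,
)

```text
clock: 20.35
tool_pos: [0.5607, -0.33, 0.0522]
eef_rot: [3.137, -0.016, 0.122]
ft_force: [-0.2, -0.3, -0.1]
gripper_width: 0.049
```

step_arm(
  rows=[
    [[0, 0, -0.3], 0],
    [[0, 0, -0.8], 0],
    [[0, 0, -1.5], 0],
    [[0, 0, -1.9], 0],
  ],
)

```text
clock: 20.75
tool_pos: [0.5603, -0.3304, 0.1512]
eef_rot: [3.135, -0.019, 0.122]
ft_force: [0.9, -0.4, -0.2]
gripper_width: 0.0485
```

```bash
cat > look.py <<'E'
from h import *
im,D=eyes.grab_frame('top')
def d(a): return np.degrees(a).round(1)
for f in flasks(im,D,0.,(.36,.75,-.12,.34)): print('flask',f[0].round(4),d(f[1]),np.round(f[2],1),f[3].round(4))
for f in flasks(im,D,.075,(.36,.75,-.5,-.12)): print('MAT flask',f[0].round(4),d(f[1]),np.round(f[2],1),f[3].round(4))
E
python3 -c "
from look import *
plan((.5365,-.0314,.09,79.5))"
```

```text
flask [ 0.5369 -0.0315] 79.6 [99.8 42.4] 0.0247
flask [0.4449 0.0036] 96.8 [99.4 41.9] 0.0242
MAT flask [ 0.5688 -0.318 ] -83.2 [208.5 118.1] 0.0985
clock 20.8 at [ 0.5616 -0.3312  0.1542] [179.5  -1.2   7. ] w 0.0486 F [ 1.2 -0.1  2.4] j [-0.54  0.43  1.63  0.01  1.06  0.91]
shift [0.21, -6.02, 1.23] turn -14.5
```

step_arm(
  rows=[
    [[0, -0.8, 0.2], -1.6],
    [[0, -1.7, 0.3], -3.2],
    [[0.1, -2.6, 0.3], -4.8],
    [[0.1, -3.5, 0.4], -6.4],
    [[0.1, -4.4, 0.5], -8.0],
  ],
  claw=0.75,
)

```text
clock: 21.3
tool_pos: [0.5404, -0.1109, 0.1281]
eef_rot: [3.119, -0.011, 0.826]
ft_force: [-0.1, 0.1, 0.4]
gripper_width: 0.0644
```

```bash
python3 -c "
from h import *
plan((.5369,-.0315,.08,79.6))"
```

```text
clock 21.3 at [ 0.5404 -0.1109  0.1281] [178.7  -0.7  47.3] w 0.0644 F [-0.1  0.1  0.4] j [-0.2   0.31  1.88 -0.    0.93  0.54]
shift [1.11, -1.15, 0.95] turn -6.46
```

step_arm(
  rows=[
    [[0.3, -0.3, 0], -1.6],
    [[0.6, -0.6, 0.2], -3.2],
    [[0.9, -0.9, 0.5], -4.8],
    [[1.11, -1.15, 0.8], -6.4],
    [[1.11, -1.15, 0.95], -6.5],
  ],
)

```text
clock: 21.8
tool_pos: [0.5363, -0.0299, 0.0797]
eef_rot: [3.117, 0.002, 1.398]
ft_force: [-0.7, 0.0, 0.5]
gripper_width: 0.0638
```

```bash
python3 -c "
from h import *
plan((.5369,-.0315,-.0265,79.6))"
```

```text
clock 21.8 at [ 0.5363 -0.0299  0.0797] [1.786e+02 1.000e-01 8.010e+01] w 0.0638 F [-0.7  0.   0.5] j [-0.05  0.36  1.94 -0.01  0.82  0.12]
shift [-0.02, -0.03, 2.12] turn 0.1
```

step_arm(
  rows=[
    [[-0.02, -0.03, 0.6], 0.1],
    [[-0.02, -0.03, 1.2], 0.1],
    [[-0.02, -0.03, 1.8], 0.1],
    [[-0.02, -0.03, 2.1], 0.1],
    [[-0.02, -0.03, 2.12], 0.1],
  ],
)

```text
clock: 22.3
tool_pos: [0.5361, -0.0318, -0.0276]
eef_rot: [3.12, 0.003, 1.387]
ft_force: [0.2, 0.6, 0.0]
gripper_width: 0.064
```

step_arm(
  rows=[
    [[0, 0, 0], 0],
    [[0, 0, 0], 0],
    [[0, 0, 0], 0],
    [[0, 0, 0], 0],
  ],
  claw=0,
)

```text
clock: 22.7
tool_pos: [0.5373, -0.0319, -0.0262]
eef_rot: [3.118, 0.002, 1.387]
ft_force: [-0.1, -0.6, 7.5]
gripper_width: 0.0409
```

step_arm(
  rows=[
    [[0, 0, -0.4], 0],
    [[0, 0, -1.0], 0],
    [[0, 0, -2.0], 0],
    [[0, 0, -3.0], 0],
    [[0, 0, -3.1], 0],
  ],
)

```text
clock: 23.2
tool_pos: [0.5376, -0.031, 0.1354]
eef_rot: [3.107, 0.001, 1.387]
ft_force: [1.0, 0.1, -1.1]
gripper_width: 0.0408
```

```bash
python3 -c "
from look import *
plan((.5519,-.2614,.13,7))"
```

```text
flask [0.4447 0.0398] 179.4 [33.8 25.6] 0.0221
MAT flask [ 0.5608 -0.3293] 6.1 [99.7 42.3] 0.0998
MAT flask [ 0.5679 -0.3938] -170.7 [99.9 43.8] 0.0993
clock 23.25 at [ 0.5366 -0.031   0.1335] [1.782e+02 1.000e-01 7.950e+01] w 0.0406 F [-0.2 -0.4 -0.5] j [-0.06  0.28  1.91 -0.01  0.92  0.13]
shift [-4.47, 1.14, 0.11] turn 14.49
```

step_arm(
  rows=[
    [[-0.4, 0.1, 0.1], 1.5],
    [[-0.9, 0.2, 0.1], 3.1],
    [[-1.4, 0.35, 0.1], 4.7],
    [[-1.9, 0.5, 0.1], 6.3],
    [[-2.5, 0.64, 0.1], 7.9],
  ],
)

```text
clock: 23.75
tool_pos: [0.5446, -0.1602, 0.1284]
eef_rot: [3.117, -0.019, 0.692]
ft_force: [0.1, 0.7, -0.5]
gripper_width: 0.0407
```

```bash
python3 -c "
from h import *
plan((.5519,-.2614,.13,7))"
```

```text
clock 23.75 at [ 0.5446 -0.1602  0.1284] [178.6  -1.1  39.7] w 0.0407 F [ 0.1  0.7 -0.5] j [-0.29  0.33  1.85  0.    0.93  0.59]
shift [-1.18, 1.65, -0.01] turn 6.53
```

step_arm(
  rows=[
    [[-0.3, 0.4, 0], 1.6],
    [[-0.6, 0.8, 0], 3.2],
    [[-0.9, 1.2, 0], 4.8],
    [[-1.18, 1.65, 0], 6.5],
    [[-1.18, 1.65, 0], 6.5],
  ],
)

```text
clock: 24.25
tool_pos: [0.5515, -0.2639, 0.1281]
eef_rot: [3.131, -0.028, 0.119]
ft_force: [0.2, 0.6, -0.4]
gripper_width: 0.0409
```

```bash
python3 -c "
from h import *
plan((.5519,-.2614,.057,7))"
```

```text
clock 24.25 at [ 0.5515 -0.2639  0.1281] [179.4  -1.6   6.8] w 0.0409 F [ 0.2  0.6 -0.4] j [-0.45  0.39  1.75  0.01  0.97  1.  ]
shift [-0.03, -0.06, 1.42] turn -0.04
```

step_arm(
  rows=[
    [[-0.03, -0.05, 0.3], 0],
    [[-0.03, -0.05, 0.7], 0],
    [[-0.03, -0.05, 1.1], 0],
    [[-0.03, -0.05, 1.4], 0],
    [[-0.03, -0.05, 1.4], 0],
  ],
)

```text
clock: 24.75
tool_pos: [0.5499, -0.2607, 0.0553]
eef_rot: [3.134, -0.024, 0.12]
ft_force: [-0.1, 0.1, -0.1]
gripper_width: 0.0405
```

step_arm(
  rows=[
    [[0, 0, 0.05], 0],
    [[0, 0, 0.09], 0],
    [[0, 0, 0.09], 0],
  ],
)

```text
clock: 25.05
tool_pos: [0.5502, -0.2607, 0.0511]
eef_rot: [3.133, -0.025, 0.12]
ft_force: [0.4, 0.1, -0.4]
gripper_width: 0.0407
```

step_arm(
  rows=[
    [[0, 0, 0], 0],
    [[0, 0, 0], 0],
    [[0, 0, 0], 0],
  ],
  claw=0.57,
)

```text
clock: 25.35
tool_pos: [0.5505, -0.2609, 0.0516]
eef_rot: [3.133, -0.025, 0.12]
ft_force: [-0.5, -0.1, 0.2]
gripper_width: 0.0487
```

step_arm(
  rows=[
    [[0, 0, -0.3], 0],
    [[0, 0, -0.8], 0],
    [[0, 0, -1.5], 0],
    [[0, 0, -1.9], 0],
  ],
)

```text
clock: 25.75
tool_pos: [0.549, -0.2609, 0.1504]
eef_rot: [3.131, -0.028, 0.12]
ft_force: [0.3, -0.4, 1.2]
gripper_width: 0.0491
```

```bash
python3 -c "
from look import *
plan((.4449,.0036,.09,96.8))"
```

```text
flask [0.4449 0.0036] 96.9 [99.6 41.9] 0.0244
MAT flask [ 0.5875 -0.2573] 86.4 [28.1 26. ] 0.0976
MAT flask [ 0.5254 -0.3991] 87.7 [21.9 13.8] 0.0971
clock 25.8 at [ 0.5504 -0.2616  0.1531] [179.3  -1.8   6.9] w 0.0483 F [ 1.9 -0.6  2.7] j [-0.45  0.36  1.74  0.01  1.01  1.  ]
shift [-1.5, -5.53, 1.15] turn -17.98
```

step_arm(
  rows=[
    [[-0.2, -0.6, 0.2], -1.7],
    [[-0.4, -1.3, 0.3], -3.4],
    [[-0.6, -2.1, 0.3], -5.1],
    [[-0.8, -2.9, 0.4], -6.8],
    [[-1.0, -3.7, 0.5], -8.5],
  ],
  claw=0.75,
)

```text
clock: 26.3
tool_pos: [0.479, -0.083, 0.125]
eef_rot: [3.11, -0.015, 0.868]
ft_force: [0.5, -0.1, -0.4]
gripper_width: 0.0642
```

```bash
python3 -c "
from h import *
plan((.4449,.0036,.08,96.8))"
```

```text
clock 26.3 at [ 0.479 -0.083  0.125] [178.2  -0.9  49.7] w 0.0642 F [ 0.5 -0.1 -0.4] j [-0.17  0.21  2.02 -0.    0.87  0.53]
shift [0.87, -1.67, 0.86] turn -9.42
```

step_arm(
  rows=[
    [[0.2, -0.4, 0], -1.7],
    [[0.4, -0.8, 0.2], -3.4],
    [[0.6, -1.2, 0.4], -5.1],
    [[0.8, -1.6, 0.6], -6.8],
    [[0.87, -1.67, 0.86], -8.5],
  ],
)

```text
clock: 26.8
tool_pos: [0.4442, 0.0052, 0.0805]
eef_rot: [3.107, 0.01, 1.616]
ft_force: [-0.2, -0.6, 0.2]
gripper_width: 0.0639
```

```bash
python3 -c "
from h import *
plan((.4449,.0036,-.0265,96.8))"
```

```text
clock 26.8 at [0.4442 0.0052 0.0805] [178.    0.6  92.6] w 0.0639 F [-0.2 -0.6  0.2] j [ 0.02  0.23  2.14 -0.01  0.74 -0.02]
shift [-0.01, -0.06, 2.14] turn -0.84
```

step_arm(
  rows=[
    [[-0.02, -0.05, 0.6], -0.8],
    [[-0.02, -0.05, 1.2], -0.8],
    [[-0.02, -0.05, 1.8], -0.8],
    [[-0.02, -0.05, 2.1], -0.8],
    [[-0.02, -0.05, 2.13], -0.8],
  ],
)

```text
clock: 27.3
tool_pos: [0.4445, 0.0032, -0.027]
eef_rot: [3.111, 0.012, 1.686]
ft_force: [-0.0, 0.0, 1.1]
gripper_width: 0.0641
```

step_arm(
  rows=[
    [[0, 0, 0], 0],
    [[0, 0, 0], 0],
    [[0, 0, 0], 0],
    [[0, 0, 0], 0],
  ],
  claw=0,
)

```text
clock: 27.7
tool_pos: [0.4455, 0.0032, -0.0258]
eef_rot: [3.109, 0.012, 1.686]
ft_force: [-1.4, 1.1, 9.2]
gripper_width: 0.0404
```

step_arm(
  rows=[
    [[0, 0, -0.4], 0],
    [[0, 0, -1.0], 0],
    [[0, 0, -2.0], 0],
    [[0, 0, -3.0], 0],
    [[0, 0, -3.1], 0],
  ],
)

```text
clock: 28.2
tool_pos: [0.4438, 0.0046, 0.1352]
eef_rot: [3.098, 0.013, 1.686]
ft_force: [0.9, 0.1, -0.3]
gripper_width: 0.0407
```

```bash
python3 -c "
from look import *
plan((.5436,-.1939,.13,7))"
```

```text
MAT flask [ 0.5607 -0.3293] 5.5 [99.3 43. ] 0.0995
MAT flask [ 0.5509 -0.2604] 6.0 [100.   42.9] 0.0996
MAT flask [ 0.5679 -0.3942] -171.7 [99.6 43.7] 0.0994
clock 28.25 at [0.4429 0.0046 0.1334] [177.6   0.8  96.6] w 0.041 F [ 0.4 -0.4  0.4] j [ 0.01  0.13  2.1  -0.01  0.86 -0.09]
shift [-4.17, 1.54, 0.19] turn 17.92
```

step_arm(
  rows=[
    [[-0.4, 0.1, 0.1], 1.5],
    [[-0.8, 0.3, 0.1], 3.1],
    [[-1.3, 0.4, 0.1], 4.7],
    [[-1.7, 0.6, 0.1], 6.3],
    [[-2.2, 0.8, 0.1], 7.9],
  ],
)

```text
clock: 28.75
tool_pos: [0.4947, -0.1006, 0.1302]
eef_rot: [3.104, -0.016, 0.991]
ft_force: [-0.9, -0.0, -0.4]
gripper_width: 0.0408
```

```bash
python3 -c "
from h import *
plan((.5438,-.1953,.13,7))"
```

```text
clock 28.75 at [ 0.4947 -0.1006  0.1302] [177.8  -0.9  56.8] w 0.0408 F [-0.9 -0.  -0.4] j [-0.2   0.23  1.99  0.    0.88  0.38]
shift [-1.05, 1.86, 0.06] turn 9.96
```

step_arm(
  rows=[
    [[-0.2, 0.4, 0], 1.6],
    [[-0.5, 0.8, 0], 3.3],
    [[-0.7, 1.2, 0], 5.0],
    [[-0.9, 1.6, 0], 6.7],
    [[-1.05, 1.86, 0], 8.4],
  ],
)

```text
clock: 29.25
tool_pos: [0.5436, -0.1965, 0.1315]
eef_rot: [3.125, -0.036, 0.252]
ft_force: [-0.4, 0.4, -0.9]
gripper_width: 0.0407
```

```bash
python3 -c "
from h import *
plan((.5438,-.1953,.057,7))"
```

```text
clock 29.25 at [ 0.5436 -0.1965  0.1315] [179.   -2.1  14.4] w 0.0407 F [-0.4  0.4 -0.9] j [-0.35  0.34  1.83  0.01  0.94  0.96]
shift [-0.04, -0.05, 1.49] turn 1.48
```

step_arm(
  rows=[
    [[-0.04, -0.05, 0.2], 1.5],
    [[-0.04, -0.05, 0.6], 1.5],
    [[-0.04, -0.05, 1.0], 1.5],
    [[-0.04, -0.05, 1.4], 1.5],
    [[-0.04, -0.05, 1.5], 1.5],
  ],
)

```text
clock: 29.75
tool_pos: [0.5416, -0.1943, 0.0531]
eef_rot: [3.132, -0.033, 0.121]
ft_force: [-0.6, 0.3, -0.0]
gripper_width: 0.0406
```

```bash
python3 -c "
from h import *
plan((.5438,-.1953,.0515,7))"
```

```text
clock 29.75 at [ 0.5416 -0.1943  0.0531] [179.4  -1.9   6.9] w 0.0406 F [-0.6  0.3 -0. ] j [-0.35  0.44  1.88  0.01  0.78  1.09]
shift [0.04, 0.03, 0.03] turn -0.02
```

step_arm(
  rows=[
    [[0.04, 0.03, 0.04], 0],
    [[0.04, 0.03, 0.06], 0],
    [[0.04, 0.03, 0.06], 0],
  ],
)

```text
clock: 30.05
tool_pos: [0.5438, -0.1955, 0.0506]
eef_rot: [3.132, -0.033, 0.121]
ft_force: [-0.6, 0.4, 0.5]
gripper_width: 0.0405
```

step_arm(
  rows=[
    [[0, 0, 0], 0],
    [[0, 0, 0], 0],
    [[0, 0, 0], 0],
  ],
  claw=0.56,
)

```text
clock: 30.35
tool_pos: [0.5441, -0.1957, 0.0509]
eef_rot: [3.132, -0.033, 0.121]
ft_force: [-0.2, 0.1, -0.2]
gripper_width: 0.0481
```

step_arm(
  rows=[
    [[0, 0, -0.3], 0],
    [[0, 0, -0.8], 0],
    [[0, 0, -1.8], 0],
    [[0, 0, -2.6], 0],
    [[0, 0, -3.0], 0],
  ],
)

```text
clock: 30.85
tool_pos: [0.5406, -0.1954, 0.2061]
eef_rot: [3.129, -0.039, 0.121]
ft_force: [0.3, -0.3, 0.2]
gripper_width: 0.0478
```

step_arm(
  rows=[
    [[0, -1, 0], -1.6],
    [[0, -2, 0], -3.3],
    [[0, -3, 0], -5.0],
    [[0, -3.5, 0], -6.7],
    [[0, -3.5, 0], -8.4],
  ],
)

```text
clock: 31.35
tool_pos: [0.5191, -0.0187, 0.2052]
eef_rot: [3.106, -0.021, 0.863]
ft_force: [-0.2, -0.2, -0.8]
gripper_width: 0.0476
```

```bash
cat >> look.py <<'E'
P=cloud('top',D); x,y,z=P[...,0],P[...,1],P[...,2]; S0=np.array([.5113,-.3006]); a=.1221
def sh(p): d=np.array(p)[:2]-S0; return (np.array([d@[np.cos(a),np.sin(a)],d@[-np.sin(a),np.cos(a)]])*1000).round(1)
for f in flasks(im,D,.075,(.36,.75,-.5,-.12)): print('in shaker',sh(f[0]))
m=(y<-.08)&(y>-.5)&(x>.35)&(x<.62)&(z>.118)&(z<.145); 
if m.sum()>20: (c,r)=cv2.minEnclosingCircle((P[m][:,:2]*1000).astype(np.float32)); print('head',m.sum(),np.round(c,1),r,sh(np.array(c)/1000),np.median(P[m][:,2]))
E
python3 -c "
from look import *
plan((.4448,-.3083,.14,220),(.4448,-.3083,.076,220))
save('pics/c8.png',cv2.resize(im[120:300,200:520],None,fx=2.4,fy=2.4,interpolation=cv2.INTER_CUBIC))"
```

```text
MAT flask [ 0.5609 -0.3295] 5.5 [100.3  43.5] 0.0998
MAT flask [ 0.5507 -0.2601] 7.0 [99.4 42.6] 0.0995
MAT flask [ 0.5436 -0.2033] 5.6 [97.7 28.1] 0.1
MAT flask [ 0.5679 -0.3932] -172.9 [100.   43.8] 0.0996
in shaker [ 45.7 -34.7]
in shaker [44.1 35.4]
in shaker [43.9 92.7]
in shaker [ 44.9 -98.8]
head 153 [ 445.4 -308.1] 17.63273048400879 [-66.3   0.6] 0.13185004496498692
clock 31.4 at [ 0.5194 -0.0199  0.2052] [177.9  -1.2  50. ] w 0.0478 F [ 0.4  0.2 -0.5] j [-0.04  0.16  1.88 -0.01  1.06  0.67]
shift [-5.4, 2.52, 1.29] turn -34.01
shift [-0.0, -0.0, 1.28] turn 0.0
```

View pics/c8.png

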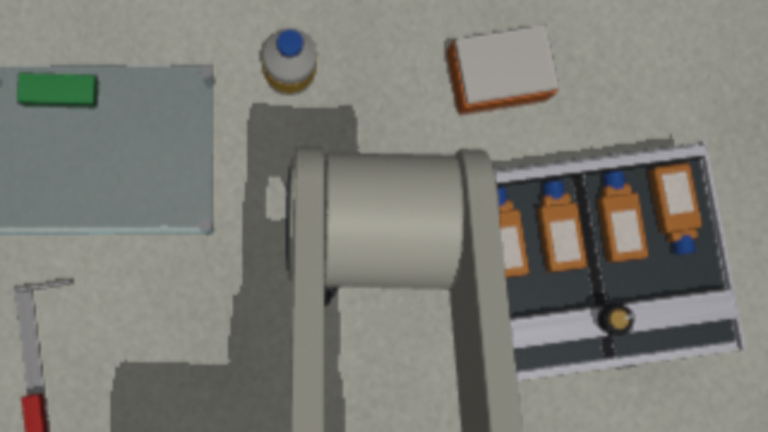

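All four flasks lie on the mat at (510,240), (563,230), (625,225) and (677,200), with the screw head at (618,319). The hook and bystanders are in place. I'll wind the wrist back and move over the screw.

step_arm(
  rows=[
    [[-0.9, 0.4, 0.1], -1.7],
    [[-1.8, 0.8, 0.2], -3.4],
    [[-2.7, 1.2, 0.3], -5.1],
    [[-3.6, 1.6, 0.3], -6.8],
    [[-4.5, 2.0, 0.3], -8.5],
  ],
  claw=0.75,
)

```text
clock: 31.9
tool_pos: [0.4594, -0.2312, 0.1905]
eef_rot: [3.099, 0.006, 1.511]
ft_force: [-0.4, 0.0, 0.0]
gripper_width: 0.0643
```

step_arm(
  rows=[
    [[0, 0, 0], -1.7],
    [[0, 0, 0], -3.4],
    [[0, 0, 0], -5.1],
    [[0, 0, 0], -6.8],
    [[0, 0, 0], -8.5],
  ],
)

```text
clock: 32.4
tool_pos: [0.4593, -0.2318, 0.1914]
eef_rot: [3.114, 0.034, 2.254]
ft_force: [0.3, -0.3, -0.1]
gripper_width: 0.0644
```

step_arm(
  rows=[
    [[0, 0, 0], -1.7],
    [[0, 0, 0], -3.4],
    [[0, 0, 0], -5.1],
    [[0, 0, 0], -6.8],
    [[0, 0, 0], -8.5],
  ],
)

```text
clock: 32.9
tool_pos: [0.4593, -0.2324, 0.1924]
eef_rot: [-3.139, 0.045, 2.998]
ft_force: [-0.6, -0.8, 0.5]
gripper_width: 0.0642
```

```bash
python3 -c "
from h import *
plan((.4452,-.3083,.14,220),(.4452,-.3083,.076,220))"
```

```text
clock 32.9 at [ 0.4593 -0.2324  0.1924] [-179.8    2.6  171.8] w 0.0642 F [-0.6 -0.8  0.5] j [-0.48  0.17  1.91  0.01  1.03 -1.91]
shift [0.11, -1.54, 1.05] turn -9.64
shift [-0.0, -0.0, 1.28] turn 0.0
```

step_arm(
  rows=[
    [[0.02, -0.3, 0.1], -1.7],
    [[0.05, -0.7, 0.3], -3.4],
    [[0.08, -1.1, 0.6], -5.1],
    [[0.11, -1.4, 0.9], -6.8],
    [[0.11, -1.54, 1.05], -8.5],
  ],
)

```text
clock: 33.4
tool_pos: [0.4443, -0.3097, 0.1397]
eef_rot: [-3.109, 0.03, -2.541]
ft_force: [0.1, -0.4, -0.6]
gripper_width: 0.0638
```

```bash
python3 -c "
from h import *
plan((.4452,-.3083,.076,214))
R=Ro.from_euler('xyz',robot.get_state()['eef_rot']).as_matrix(); print('pad at',robot.get_state()['tool_pos']-.045*R[:,2])
im,D=eyes.grab_frame('side');P=cloud('side',D);p=robot.get_state()['tool_pos']
m=(np.linalg.norm(P[...,:2]-p[:2],axis=-1)<.06)&(P[...,2]>.145)&(P[...,2]<.185); q=P[m]; print(q.min(0),q.max(0))"
```

```text
clock 33.4 at [ 0.4443 -0.3097  0.1397] [-178.2    1.7 -145.6] w 0.0638 F [ 0.1 -0.4 -0.6] j [-0.62  0.27  1.9   0.02  0.93 -2.81]
shift [0.01, 0.05, 1.27] turn 0.08
pad at [ 0.44238895 -0.30927424  0.18461757]
[ 0.41062794 -0.35044817  0.17529037] [ 0.4662387  -0.27597549  0.18493817]
```

step_arm(
  rows=[
    [[-0.03, 0.04, 0.3], 0],
    [[-0.03, 0.04, 0.7], 0],
    [[-0.03, 0.04, 1.1], 0],
    [[-0.03, 0.04, 1.29], 0],
    [[-0.03, 0.04, 1.29], 0],
  ],
)

```text
clock: 33.95
tool_pos: [0.4464, -0.3077, 0.074]
eef_rot: [-3.111, 0.029, -2.534]
ft_force: [-0.4, -0.0, 0.8]
gripper_width: 0.064
```

step_arm(
  rows=[
    [[0, 0, 0], 0],
    [[0, 0, 0], 0],
    [[0, 0, 0], 0],
    [[0, 0, 0], 0],
  ],
  claw=0,
)

```text
clock: 34.35
tool_pos: [0.4468, -0.3078, 0.0754]
eef_rot: [-3.111, 0.03, -2.535]
ft_force: [-1.8, 1.1, 7.6]
gripper_width: 0.0314
```

```bash
python3 -c "
from h import *
p=robot.get_state()['tool_pos'];y=np.degrees(robot.get_state()['eef_rot'][2])
d=lambda s:(p[0]+s*.9925,p[1]+s*.1219,p[2],y)
plan(d(.04),d(.05)); print(robot.get_state()['ft_torque'])"
```

```text
clock 34.35 at [ 0.4468 -0.3078  0.0754] [-178.2    1.7 -145.3] w 0.0314 F [-1.8  1.1  7.6] j [-0.62  0.36  1.95  0.02  0.79 -2.81]
shift [-0.71, -0.37, 0.03] turn -0.0
shift [-0.18, -0.09, -0.0] turn -0.0
[ 0.52262741  0.41217919 -0.06256386]
```

step_arm(
  rows=[
    [[-0.14, -0.07, 0], 0],
    [[-0.3, -0.16, 0.01], 0],
    [[-0.46, -0.24, 0.02], 0],
    [[-0.62, -0.32, 0.03], 0],
    [[-0.76, -0.4, 0.03], 0],
  ],
)

```text
clock: 34.85
tool_pos: [0.4899, -0.3023, 0.0756]
eef_rot: [-3.111, 0.03, -2.535]
ft_force: [-3.0, -1.6, -4.7]
gripper_width: 0.0312
```

step_arm(
  rows=[
    [[-0.02, -0.01, 0], 0],
    [[-0.05, -0.025, 0], 0],
    [[-0.07, -0.035, 0], 0],
    [[-0.07, -0.035, 0], 0],
  ],
)

```text
clock: 35.25
tool_pos: [0.4936, -0.3018, 0.0756]
eef_rot: [-3.111, 0.029, -2.535]
ft_force: [-2.4, -3.2, -5.9]
gripper_width: 0.0311
```

```bash
cat > bar.py <<'E'
from h import *
s=robot.get_state();p=s['tool_pos']; R=Ro.from_euler('xyz',s['eef_rot']).as_matrix(); q=p-.045*R[:,2]
d=q[:2]-[.5113,-.3006]; print('t',s['clock'],'pad x_sh',round(1000*d@[.9925,.1219],1),'y_sh',round(1000*d@[-.1219,.9925],1),'z',p[2].round(4),'F along',round(s['ft_force'][:2]@[.9925,.1219],1),'F',s['ft_force'].round(1),'T',s['ft_torque'].round(3),'w',s['gripper_width'].round(4),'j6',s['joint_pos'][5].round(3),'yaw',np.degrees(s['eef_rot']).round(1))
E
python3 bar.py
```

```text
Traceback (most recent call last):
  File "bar.py", line 3, in <module>
    d=q[:2]-[.5113,-.3006]; print('t',s['clock'],'pad x_sh',round(1000*d@[.9925,.1219],1),'y_sh',round(1000*d@[-.1219,.9925],1),'z',p[2].round(4),'F along',round(s['ft_force'][:2]@[.9925,.1219],1),'F',s['ft_force'].round(1),'T',s['ft_torque'].round(3),'w',s['gripper_width'].round(4),'j6',s['joint_pos'][5].round(3),'yaw',np.degrees(s['eef_rot']).round(1))
                                                                                                                                                                                                                                                                ^^^^^^^^^^^^^^^^^^^^^^^^
AttributeError: 'float' object has no attribute 'round'
```

step_arm(
  rows=[
    [[-0.035, -0.02, 0], 0],
    [[-0.035, -0.02, 0], 0],
    [[-0.035, -0.02, 0], 0],
  ],
)

```text
clock: 35.55
tool_pos: [0.4954, -0.3016, 0.0756]
eef_rot: [-3.111, 0.029, -2.535]
ft_force: [-2.9, -3.1, -3.8]
gripper_width: 0.031
```

step_arm(
  rows=[
    [[-0.035, -0.02, 0], 0],
    [[-0.035, -0.02, 0], 0],
    [[-0.035, -0.02, 0], 0],
  ],
)

```text
clock: 35.85
tool_pos: [0.4959, -0.3015, 0.0755]
eef_rot: [-3.113, 0.027, -2.535]
ft_force: [-9.6, -4.8, -0.2]
gripper_width: 0.0313
```

```bash
sed -i "s/\['gripper_width'\].round(4)/['gripper_width']/" bar.py; python3 bar.py
```

```text
t 35.85 pad x_sh -17.1 y_sh 1.5 z 0.0755 F along -10.1 F [-9.6 -4.8 -0.2] T [-0.537  1.791 -0.044] w 0.03131621755513585 j6 -2.747 yaw [-178.4    1.5 -145.2]
```

The bar stopped with about 10 N at its face ≈ 0 mm, so it is snug. Now I'll turn the screw: the first 75° can't reach the seat, and after that I'll take small steps with a torque check on each.

step_arm(
  rows=[
    [[-0.018, -0.009, 0], 1.5],
    [[-0.018, -0.009, 0], 3.0],
    [[-0.018, -0.009, 0], 4.5],
    [[-0.018, -0.009, 0], 6.0],
    [[-0.018, -0.009, 0], 7.5],
  ],
)

```text
clock: 36.35
tool_pos: [0.4959, -0.3025, 0.0756]
eef_rot: [-3.134, 0.037, 3.089]
ft_force: [-9.4, -7.8, -3.8]
gripper_width: 0.0315
```

```bash
python3 bar.py; python3 bar.py
```

```text
t 36.35 pad x_sh -17.1 y_sh 0.6 z 0.0756 F along -10.3 F [-9.4 -7.8 -3.8] T [-1.989  1.573  0.035] w 0.03150513544341055 j6 -2.086 yaw [-179.5    2.1  177. ]
t 36.35 pad x_sh -17.1 y_sh 0.6 z 0.0756 F along -10.3 F [-9.4 -7.8 -3.8] T [-1.989  1.573  0.035] w 0.03150513544341055 j6 -2.086 yaw [-179.5    2.1  177. ]
```

step_arm(
  rows=[
    [[-0.01, 0, 0], 1.5],
    [[-0.01, 0, 0], 3.0],
    [[-0.01, 0, 0], 4.5],
    [[-0.01, 0, 0], 6.0],
    [[-0.01, 0, 0], 7.5],
  ],
)

```text
clock: 36.85
tool_pos: [0.4951, -0.3033, 0.0755]
eef_rot: [3.128, 0.034, 2.431]
ft_force: [-8.3, -7.3, -1.9]
gripper_width: 0.0311
```

```bash
python3 bar.py
```

```text
t 36.85 pad x_sh -17.9 y_sh -0.1 z 0.0755 F along -9.2 F [-8.3 -7.3 -1.9] T [-1.992  2.334  0.042] w 0.03112942851282528 j6 -1.426 yaw [179.2   1.9 139.3]
```

step_arm(
  rows=[
    [[0, 0, 0], 1.0],
    [[0, 0, 0], 2.2],
    [[0, 0, 0], 3.4],
    [[0, 0, 0], 3.4],
  ],
)

```text
clock: 37.25
tool_pos: [0.4946, -0.3035, 0.0755]
eef_rot: [3.12, 0.028, 2.133]
ft_force: [-4.0, -3.2, -2.2]
gripper_width: 0.0312
```

```bash
python3 bar.py
```

```text
t 37.25 pad x_sh -18.4 y_sh -0.2 z 0.0755 F along -4.4 F [-4.  -3.2 -2.2] T [-1.268  1.909 -0.116] w 0.03122500056257353 j6 -1.127 yaw [178.7   1.6 122.2]
```

```bash
cat >> bar.py <<'E'
print('eff6',s['joint_efforts'][[3,4,5]].round(4))
E
cat >> bar.py <<'E'
L=[]
for i in range(4):
    eyes.grab_frame('side'); t=robot.get_state(); L.append((t['ft_torque'][2].round(3),t['joint_efforts'][5].round(3)))
print(L)
E
python3 bar.py
```

```text
t 37.25 pad x_sh -18.4 y_sh -0.2 z 0.0755 F along -4.4 F [-4.  -3.2 -2.2] T [-1.268  1.909 -0.116] w 0.03122500056257353 j6 -1.127 yaw [178.7   1.6 122.2]
eff6 [ 2.2403 -1.5021  1.5155]
[(np.float64(-0.109), np.float64(0.539)), (np.float64(-0.054), np.float64(0.119)), (np.float64(-0.087), np.float64(0.003)), (np.float64(-0.075), np.float64(-0.025))]
```

step_arm(
  rows=[
    [[-0.008, 0.018, 0], 1.0],
    [[-0.008, 0.018, 0], 2.0],
  ],
)

```text
clock: 37.65
tool_pos: [0.4947, -0.3034, 0.0759]
eef_rot: [3.117, 0.023, 1.963]
ft_force: [-8.4, -1.8, 3.6]
gripper_width: 0.0312
```

```bash
python3 bar.py
```

```text
t 37.65 pad x_sh -18.1 y_sh -0.1 z 0.0759 F along -8.6 F [-8.4 -1.8  3.6] T [-0.834  2.159  0.09 ] w 0.031209561431482843 j6 -0.955 yaw [178.6   1.3 112.5]
eff6 [ 2.2368 -2.5111 -1.4333]
[(np.float64(-0.055), np.float64(-0.751)), (np.float64(-0.091), np.float64(1.035)), (np.float64(-0.101), np.float64(0.343)), (np.float64(-0.078), np.float64(0.054))]
```

```bash
sed -i 's/range(4)/range(2)/' bar.py; echo ok
```

```text
ok
```

step_arm(
  rows=[
    [[-0.003, 0.01, 0], 1.2],
    [[-0.003, 0.01, 0], 2.4],
  ],
)

```text
clock: 38.05
tool_pos: [0.4944, -0.3034, 0.076]
eef_rot: [3.114, 0.017, 1.755]
ft_force: [-7.3, -3.5, -0.5]
gripper_width: 0.0311
```

```bash
python3 bar.py
```

```text
t 38.05 pad x_sh -18.4 y_sh -0.0 z 0.076 F along -7.7 F [-7.3 -3.5 -0.5] T [-0.909  2.051  0.062] w 0.03108188613010488 j6 -0.747 yaw [178.4   1.  100.6]
eff6 [ 2.2267 -2.1081 -1.7484]
[(np.float64(-0.129), np.float64(-0.922)), (np.float64(-0.098), np.float64(1.251))]
```

step_arm(
  rows=[
    [[0, 0.01, 0], 1.2],
    [[0, 0.01, 0], 2.4],
  ],
)

```text
clock: 38.35
tool_pos: [0.4941, -0.3034, 0.076]
eef_rot: [3.112, 0.011, 1.545]
ft_force: [-6.4, -2.7, -0.7]
gripper_width: 0.0312
```

```bash
python3 bar.py
```

```text
t 38.35 pad x_sh -18.7 y_sh 0.0 z 0.076 F along -6.7 F [-6.4 -2.7 -0.7] T [-0.744  2.003  0.152] w 0.031166041001742462 j6 -0.536 yaw [178.3   0.6  88.5]
eff6 [ 2.1166 -2.0265 -1.7079]
[(np.float64(-0.124), np.float64(-0.919)), (np.float64(-0.096), np.float64(1.251))]
```

step_arm(
  rows=[
    [[0.006, 0.04, 0], 1.2],
    [[0.006, 0.04, 0], 2.4],
  ],
)

```text
clock: 38.65
tool_pos: [0.4938, -0.3032, 0.0759]
eef_rot: [3.115, 0.006, 1.336]
ft_force: [-11.5, -4.7, 3.4]
gripper_width: 0.0309
```

```bash
python3 bar.py
```

```text
t 38.65 pad x_sh -18.7 y_sh 0.2 z 0.0759 F along -12.0 F [-11.5  -4.7   3.4] T [-0.936  3.035  0.102] w 0.030921656641087723 j6 -0.323 yaw [178.5   0.3  76.5]
eff6 [ 3.1963 -3.4033 -1.6891]
[(np.float64(-0.15), np.float64(-0.911)), (np.float64(-0.133), np.float64(1.251))]
```

step_arm(
  rows=[
    [[0.003, 0.01, 0], 1.2],
    [[0.003, 0.01, 0], 2.4],
  ],
)

```text
clock: 38.95
tool_pos: [0.4935, -0.3029, 0.0759]
eef_rot: [3.116, -0.0, 1.126]
ft_force: [0.8, 11.2, -7.9]
gripper_width: 0.0311
```

```bash
python3 bar.py
```

```text
t 38.95 pad x_sh -18.9 y_sh 0.5 z 0.0759 F along 2.2 F [ 0.8 11.2 -7.9] T [2.036 0.528 0.55 ] w 0.031113374456956912 j6 -0.113 yaw [178.5  -0.   64.5]
eff6 [-0.1544 -2.1834 -0.9697]
[(np.float64(0.309), np.float64(-0.704)), (np.float64(0.099), np.float64(1.599))]
```

```bash
python3 bar.py
```

```text
t 39.05 pad x_sh -18.4 y_sh 0.9 z 0.0758 F along -2.4 F [-2.5  0.5 -1.6] T [0.352 1.153 0.099] w 0.031134485045625902 j6 -0.114 yaw [ 1.785e+02 -1.000e-01  6.460e+01]
eff6 [ 0.3703 -1.8946  1.5988]
[(np.float64(0.073), np.float64(0.664)), (np.float64(0.053), np.float64(0.194))]
```

step_arm(
  rows=[
    [[0, 0.0, 0], 0.5],
    [[0, 0.0, 0], 0.8],
  ],
)

```text
clock: 39.35
tool_pos: [0.4937, -0.3031, 0.0759]
eef_rot: [3.115, -0.001, 1.064]
ft_force: [-7.7, -4.5, -1.3]
gripper_width: 0.0312
```

```bash
python3 bar.py
```

```text
t 39.35 pad x_sh -18.7 y_sh 0.3 z 0.0759 F along -8.2 F [-7.7 -4.5 -1.3] T [-0.709  1.778  0.502] w 0.031212718111889654 j6 -0.05 yaw [ 1.785e+02 -1.000e-01  6.100e+01]
eff6 [ 3.7948e+00 -1.7333e+00  2.2000e-03]
[(np.float64(0.437), np.float64(0.198)), (np.float64(0.379), np.float64(0.672))]
```

The screw is seated. The last check without resistance was 16° (0.28 rad) ago, so it stays inside the 0.35 rad limit. I'll let go and check.

step_arm(
  rows=[
    [[0, 0, 0], 0],
    [[0, 0, 0], 0],
    [[0, 0, 0], 0],
    [[0, 0, 0], 0],
  ],
  claw=0.75,
)

```text
clock: 39.85
tool_pos: [0.4944, -0.3033, 0.0763]
eef_rot: [3.114, -0.002, 1.063]
ft_force: [0.5, 0.1, -0.1]
gripper_width: 0.0641
```

step_arm(
  rows=[
    [[0, 0, -0.3], 0],
    [[0, 0, -0.9], 0],
    [[0, 0, -1.8], 0],
    [[0, 0, -2.6], 0],
    [[0, 0, -3.0], 0],
  ],
)

```text
clock: 40.35
tool_pos: [0.4922, -0.3023, 0.2315]
eef_rot: [3.108, -0.002, 1.064]
ft_force: [0.1, 0.4, 0.1]
gripper_width: 0.0637
```

```bash
python3 -c "
from h import *
plan((.40,.0,.22,61))"
```

```text
clock 40.35 at [ 0.4922 -0.3023  0.2315] [ 1.781e+02 -1.000e-01  6.090e+01] w 0.0637 F [0.1 0.4 0.1] j [-0.56  0.23  1.73  0.    1.15 -0.05]
shift [4.39, -4.55, 0.08] turn -0.01
```

step_arm(
  rows=[
    [[0.8, -0.8, 0], 0],
    [[1.6, -1.6, 0], 0],
    [[2.4, -2.4, 0], 0],
    [[3.2, -3.2, 0], 0],
    [[4.0, -4.0, 0], 0],
  ],
)

```text
clock: 40.85
tool_pos: [0.4227, -0.0593, 0.227]
eef_rot: [3.106, -0.003, 1.063]
ft_force: [1.8, 1.3, 0.3]
gripper_width: 0.0644
```

```bash
cat > fin.py <<'E'
from look import *
m=(y<-.08)&(y>-.5)&(x>.35)&(x<.75)&(z>.085)&(z<.108)
q=P[m][:,:2]-S0; q=np.stack([q@[np.cos(a),np.sin(a)],q@[-np.sin(a),np.cos(a)]],1)*1000
H=cv2.cvtColor(im,cv2.COLOR_RGB2HSV)[m]; g=H[:,1]<60
b=(q[:,0]<30)&g; print('bar x pctl by y:',[(s,np.percentile(q[b&(abs(q[:,1]-s)<15),0],[3,97]).round(1)) for s in(-120,-68,68,120) if (b&(abs(q[:,1]-s)<15)).any()])
E
python3 -c "
from fin import *
c=[cv2.resize(im[170:290,370:530],None,fx=3,fy=3,interpolation=cv2.INTER_CUBIC)]
im2,_=eyes.grab_frame('side'); c.append(cv2.resize(im2[215:390,290:540],(480,336),interpolation=cv2.INTER_CUBIC)[:236])
save('pics/c9.png',np.vstack(c))
[print('red',rect(P[L]),P[L][:,2].max()) for cc,s,r,L in blobs('top',im,'red')]; print(robot.get_state()['tool_pos'])"
```

```text
MAT flask [ 0.5604 -0.3265] -82.8 [225.3 136.3] 0.0991
MAT flask [ 0.5526 -0.2618] 96.9 [221.7 136. ] 0.099
MAT flask [ 0.5491 -0.2293] 96.9 [156.4 135. ] 0.0989
MAT flask [ 0.5604 -0.3733] -173.4 [148.6 130.9] 0.0988
in shaker [ 45.6 -31.7]
in shaker [45.7 33.5]
in shaker [46.2 66.2]
in shaker [ 39.9 -78.2]
head 153 [ 494.1 -302. ] 17.911306381225586 [-17.2   0.7] 0.13165462802061798
bar x pctl by y: [(-120, array([-33.2,  -0.9])), (-68, array([-33.5,  -1.4])), (68, array([-32.5,  -1.7])), (120, array([-27.3,  26.2]))]
red (array([0.32356992, 0.34145099]), np.float64(0.1370624151095862), (85.26797485351562, 20.400619506835938)) 0.04092396668926237
[ 0.42147156 -0.05640115  0.22664561]
```

View pics/c9.png

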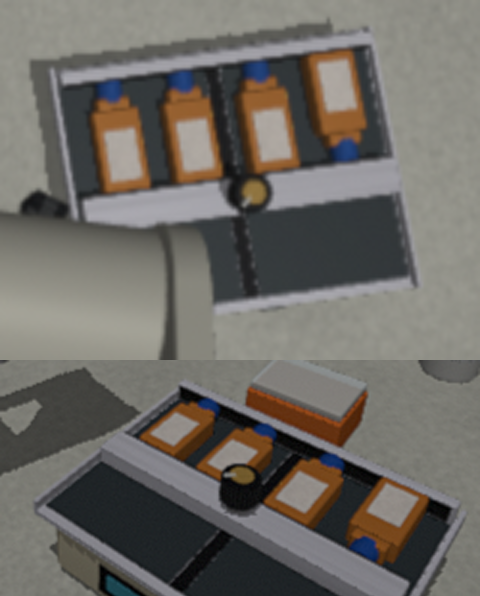

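The four flasks lie flat between the stop and the bar. The screw head is at x = −17.2 mm, so the bar face is about 100 mm from the stop. The hook is flat and the bystanders are in place, so I'll hand in.

```bash
python3 -c "
from station import ticket
print(ticket.finish_job())"
```

```text
the job is handed in; nothing more can be done
None
```

The job is handed in at about 41 s on the robot's clock. All four flasks are clamped on the mat, and the thumbscrew appears to be seated.

- **Hook and lost flask:** I pulled the lost flask out from under the riser with the hook. The hook lies flat on the bench, clear of the riser.
- **Flasks and bar:** The last pictures show all four flasks flat and lengthwise between stop and bar. The bar stopped against them at about 10 N, with its face about 100 mm from the stop's face.
- **Thumbscrew:** I turned it clockwise about 154° until the resistance clearly rose, then let go at once.

These checks disagreed or were borderline:
- **Fingertip height:** The fingertips sat about 30 mm higher than the reported tool position, so my first grasp of the hook closed on nothing. I corrected for it after that.
- **Screw torque:** The last readings were 0.38–0.50 N m, above the 0.3 N m aimed for. The previous check without resistance was 16° (0.28 rad) earlier, so I judge it was inside the 0.35 rad limit, but the peak is uncertain. The side force also jumped on the step where the torque rose, which may have been the momentary grip slackening.
- **Force laying the hook down:** The wrist force briefly reached about 47 N, 40 N of it vertical, through the held hook.
- **Final position check:** My flask detector merged the clamped flasks with the bar, so their final positions rest on the pictures and the bar position.

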